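Rack the standing bottles and close the keeper

TASK

Two glaze bottles stand on the bench beside a storage rack with four cradles, two of which are already occupied. Lay each standing bottle on its side in an empty cradle, resting level on both saddles with its cap pointing the same way as those of the bottles already there; set them down gently, do not drop them. Then swing the keeper bar all the way down over the bottles, leaving the bottles already in the rack and the other things on the bench where they are.

Things in the scene. Friction and masses are not known exactly. Their poses are not given: they have to be found in the camera images.
- bottle_a: Closed white plastic bottle with a grey screw cap, rigid, about 200 g (up to 260 g): straight round body 42 mm diameter and 100 mm long from the foot, then a shoulder narrowing to a cap of 24 mm diameter, 140 mm long in all. Origin: centre of the foot; z runs along the bottle from foot to cap. Starts standing on the bench.
- bottle_b: Closed white plastic bottle with a grey screw cap, rigid, about 200 g (up to 260 g): straight round body 42 mm diameter and 100 mm long from the foot, then a shoulder narrowing to a cap of 24 mm diameter, 140 mm long in all. Origin: centre of the foot; z runs along the bottle from foot to cap. Starts standing on the bench.
- bottle_c: Closed white plastic bottle with a grey screw cap, rigid, about 200 g (up to 260 g): straight round body 42 mm diameter and 100 mm long from the foot, then a shoulder narrowing to a cap of 24 mm diameter, 140 mm long in all. Origin: centre of the foot; z runs along the bottle from foot to cap. Already lies in a cradle.
- bottle_d: Closed white plastic bottle with a grey screw cap, rigid, about 200 g (up to 260 g): straight round body 42 mm diameter and 100 mm long from the foot, then a shoulder narrowing to a cap of 24 mm diameter, 140 mm long in all. Origin: centre of the foot; z runs along the bottle from foot to cap. Already lies in a cradle.
- cradle_1: One of four like wooden cradles in a row on the rack, 70 mm apart, in any order. Two V saddles (45 degrees, 16 mm long, 60 mm wide, rims 6 mm below the bottle's axis) centred 30 mm either side of the origin along x, open between. Origin: centre of its underside, on the 12 mm board; z up. A bottle lying home has its axis 38 mm above the origin, foot at x = +50 mm, cap to -x.
- cradle_2: One of four like wooden cradles in a row on the rack, 70 mm apart, in any order. Two V saddles (45 degrees, 16 mm long, 60 mm wide, rims 6 mm below the bottle's axis) centred 30 mm either side of the origin along x, open between. Origin: centre of its underside, on the 12 mm board; z up. A bottle lying home has its axis 38 mm above the origin, foot at x = +50 mm, cap to -x.
- cradle_3: One of four like wooden cradles in a row on the rack, 70 mm apart, in any order. Two V saddles (45 degrees, 16 mm long, 60 mm wide, rims 6 mm below the bottle's axis) centred 30 mm either side of the origin along x, open between. Origin: centre of its underside, on the 12 mm board; z up. A bottle lying home has its axis 38 mm above the origin, foot at x = +50 mm, cap to -x.
- cradle_4: One of four like wooden cradles in a row on the rack, 70 mm apart, in any order. Two V saddles (45 degrees, 16 mm long, 60 mm wide, rims 6 mm below the bottle's axis) centred 30 mm either side of the origin along x, open between. Origin: centre of its underside, on the 12 mm board; z up. A bottle lying home has its axis 38 mm above the origin, foot at x = +50 mm, cap to -x.
- rack: Fixed plywood rack board, 200 mm (x) by 380 mm (y), 12 mm thick, carrying the cradles in a row along y. At each end of its +x edge a post 92 mm high holds the keeper's hinge. Origin: centre of the underside, on the bench; x from the cap side to the hinge side, z up; x points away from the robot and to its right.
- keeper (a joint): Hinge angle of the steel keeper bar, rad: 0 = fully down, level over the bottles (stop); about 1.6 = upright, range to 1.9. A stiff hinge: it stays where it is left and takes about 4 N at the bar to move.
- keeper_bar (a point): Middle of the keeper's crossbar: round steel, 12 mm thick, 330 mm long, parallel to the hinge and 115 mm from it, an arm at each end. Fully down, its centre is 82 mm above the bench (5 mm gap over the lying bottles) and 30 mm to the cap side of the cradles' centres. Axes turn with the bar: y along it, x from bar to hinge.
- keeper_hinge (a point): Middle of the keeper's hinge line (along the rack's y), at the rack's x = +85 mm and 82 mm above the bench; fixed. Axes as the rack's.
- brush_pot: Bystander: white ceramic pot, 68 mm diameter, 95 mm high, with brushes standing up to 220 mm high. Origin: centre of the underside, z up.
- bowl: Bystander: white ceramic bowl, 100 mm across, 40 mm high. Origin: centre of the underside.
- flat_brush: Bystander: brush 190 mm long lying on the bench to the left. Its length runs along x.
There are look-alikes about, which are no part of the job. What is shaped like the bottle_c but purple or yellow is not meant.

How it is judged:
By the outcome, as a careful person would: the job done as asked, in the order asked, and still so for the second after the job is handed in, with the robot touching nothing.
It also fails if it takes over 72 s, if anything falls off the work surface, if the arm or the gripper's body presses on something with over 40 N, if the wrist force passes 120 N, or if a joint passes its speed limit or range.

ROBOT

A 6-joint arm with a two-finger parallel gripper is mounted at the origin on the work surface. World frame = base frame: x ahead of the robot, y to its left, z up, the work surface at z = 0. Lengths are in mm, angles in rad, forces in N, time in s.
With the tool pointing down it reaches from about 350 to 875 mm from the base axis. Payload 4.2 kg.
Tool frame: the origin (TCP) lies midway between the tips of the shut fingers; the grasp point (between the pads) lies 19 mm behind it (arm.tcp_to_grasp is the distance from the TCP to the grasp point, in mm); z points along the fingers, y is the line along which they close (so a half turn about z gives the same grasp; the last joint's range is limited). The gripper opens to 85 mm and grips with 20 to 120 N. Pads are 22 mm wide; open, the fingers measure 114 mm over their backs; the gripper's body (76 mm by 85 mm) begins 54 mm behind the grasp point. The pads swing forward as they close: fully open they stand 13 mm farther back than shut.
Start: joints at [-0.898, 0.385, 0.008, 0, -1.194, -0.259], TCP at [251.32, -572.221, 192.012] pointing down, gripper open.
Joint ranges: [-3.14, 3.14], [-1.21, 2.06], [-1.07, 1.41], [-3.16, 2.05], [-2.99, -0.16], [-3.1, 3.1]. Speed limits (rad/s): [2.79, 2.79, 3.14, 3.14, 3.14, 3.14].

INTERFACE

Orientations are given as a unit quaternion [x, y, z, w].
In Python, from bench import arm, get_image gives the robot as it stands.
- The arm moves only by the tool drive_tool, never from a script. Its argument "deltas" is a list of rows, each a list of 2 entries, a list of its own where there are three numbers: the shift along the tool's x, y, z in cm, then the turn, a rotation vector about the tool's x, y, z in degrees. In form: [[[x, y, z], [ax, ay, az]], ...]. A call has 1 to 12 rows; each row shifts and turns the commanded pose from where the row before left it, along the tool's axes as they then stand; what a row does not reach is not made up. A row lasts 1/10 s, in which the tool goes at most 50 mm and 8.59 degrees, less where a joint would pass 70% of its speed; a pose out of reach is approached as far as the arm can. A call with a gripper value outside its range is refused whole. "claw" is the finger opening in cm, from 0 to 8.54, set as the call begins (left out, the last holds). The fingers move at their own pace and stop on an object; the grip force is fixed at half the most. Time passes only in rows, so rows that do not move let the fingers close. It gives the time, the measured TCP pose, the force, the opening and the grip force at its end, in the units of the state.
- arm.read_state(): the state, without advancing time (a new reading comes with each control period).
- get_image(name): name is "side" or "top"; returns a dict with "img" (400x640x3 uint8, red, green, blue), "fx", "fy", "cx", "cy" (pixels), "eye" and "orientation" of the camera in the world. Camera axes: x right, y down, z forward; pixel columns grow to the right and rows downward; lengths in mm; the calibration is good to about 2 mm. A picture is of the moment at which its call begins. There is no depth.
- arm.job_done(): hands the job in; it is judged then, once.
The state is a dict: "clock": time; "joints": joint angles; "joint_vel": joint speeds; "joint_efforts": joint torques, N m; "position": TCP position; "ee_rot": TCP orientation; "contact_force": force on the tool from outside, world axes, zero at the start; "wrist_torque": the same for the moment, N m; "gripper_width": finger opening in mm; "grasp_force": force on a finger pad.
Only numpy, scipy, OpenCV 4.12 (cv2) and the standard library are available. Lean on these libraries where they do the work, as an engineer would, in place of code of your own. Each camera call takes 0.05 s, during which the arm holds its last target. There are 200 camera calls.

## Working session

There is one attempt and no reset: what is moved stays moved. The work goes in short steps, Python scripts to look and compute and a tool call to move; the robot and the scene stay as the last step left them, time stands still between calls to the robot, and variables do not carry over. Pictures are saved under pics/ and viewed, at most 10 in all, crops included, and the job is handed in when it is done.

Besides the shell and the picture viewer there is one more tool, called after "Request:" by a JSON object that holds its "api" and its "payload". drive_tool: Moves the arm, as the interface text tells. Its arguments: {"type":"object","properties":{"deltas":{"type":"array"},"claw":{"type":"number"}},"required":["deltas"]}

```bash
ls; mkdir -p pics; python3 - <<'E'
from bench import arm,get_image
import cv2
for n in("side","top"):
    d=get_image(n); cv2.imwrite(f"pics/{n}0.png",d["img"][:,:,::-1]); print(n,{k:v for k,v in d.items() if k!="img"})
print(arm.read_state(),arm.tcp_to_grasp)
E
```

```text
pics
side {'fx': 385.6448460773812, 'fy': 385.6448460773812, 'cx': 320.8045712568135, 'cy': 196.00613586984534, 'eye': array([168.81025114, 853.69774536, 570.15679773]), 'orientation': array([-0.15887684,  0.85010958, -0.49452024,  0.08672701])}
top {'fx': 440.33221656002945, 'fy': 440.33221656002945, 'cx': 316.8435735199525, 'cy': 198.3664835261523, 'eye': array([ 265.58061534,   21.65370183, 1369.5751341 ]), 'orientation': array([ 0.70573986, -0.70409752,  0.05058013, -0.06016294])}
{'clock': 0.1, 'joints': array([-8.98367704e-01,  3.85488355e-01,  6.79830375e-03, -4.71239681e-04,
       -1.19399343e+00, -2.58605518e-01]), 'joint_vel': array([ 0.00046624, -0.00208169,  0.00396602,  0.0015119 , -0.0002359 ,
        0.00024359]), 'joint_efforts': array([-7.74473119e-04, -3.93319881e+01,  1.88929403e+01,  4.19793874e+00,
       -2.54381528e-03, -3.37202117e-06]), 'position': array([ 251.11498132, -571.69590425,  191.03443051]), 'ee_rot': array([-2.05353167e-01,  9.78687457e-01,  9.41478641e-04, -2.27853317e-04]), 'contact_force': array([-1.05151057, -0.37131398, -0.29070906]), 'wrist_torque': array([ 0.04782879, -0.00555744, -0.00239992]), 'grasp_force': 0.0, 'gripper_width': 85.62924731789856} 18.700000000000003
```

View pics/side0.png

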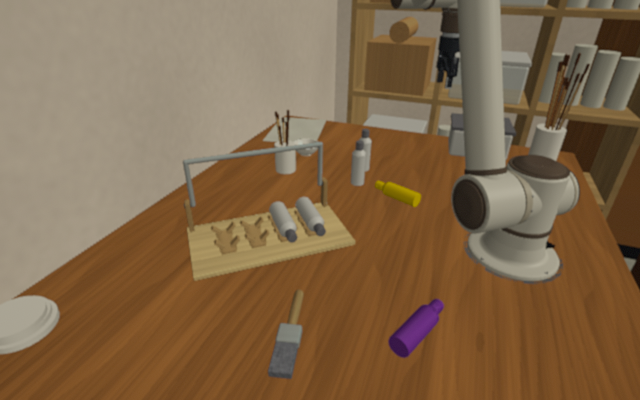

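View pics/top0.png

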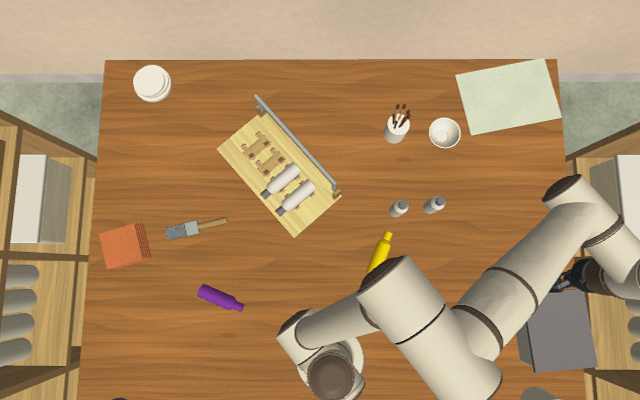

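Two upright white bottles are at side (358,165) and (366,150), top (400,208) and (435,204). The rack is at top (280,175) with its two +y-ward cradles (257,144) and (270,160) empty. The keeper is upright. Look-alikes: yellow bottle, top (380,252); purple bottle, top (220,298); the lying white bottles at top (280,180) and (295,197) are c and d. I'll check with a close crop.

```bash
python3 - <<'E'
import cv2,numpy as np
t=cv2.imread("pics/top0.png");s=cv2.imread("pics/side0.png")
a=cv2.resize(t[85:245,205:465],(780,480),interpolation=cv2.INTER_CUBIC)
cv2.imwrite("pics/tc.png",a)
b=cv2.resize(s[120:280,175:385],(787,600),interpolation=cv2.INTER_CUBIC)
cv2.imwrite("pics/sc.png",b)
E
```

```text
(no output)
```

View pics/tc.png

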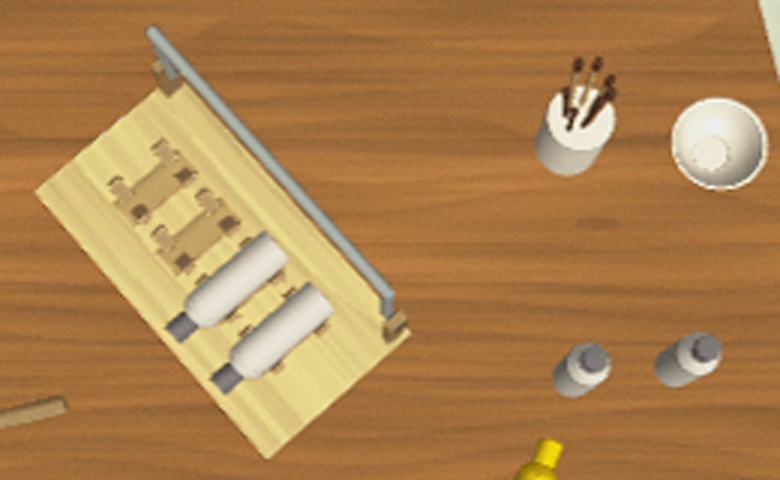

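View pics/sc.png

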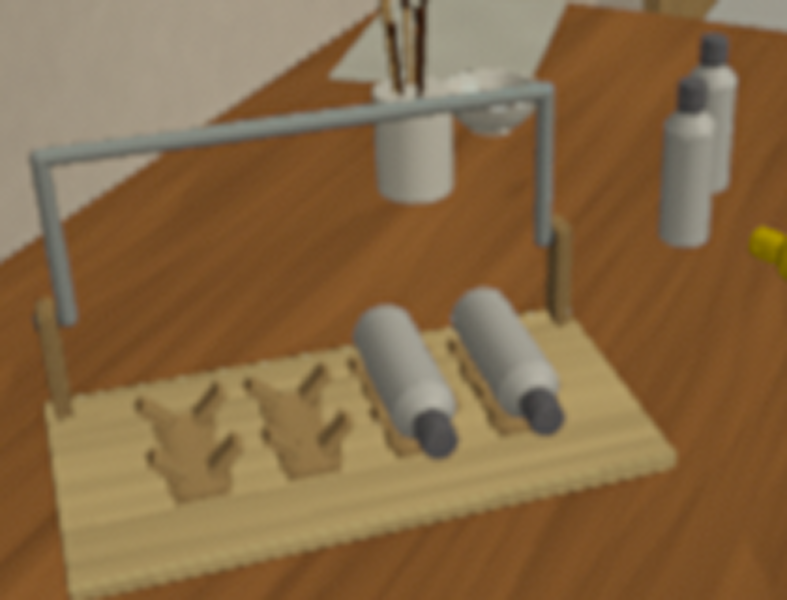

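The crops confirm it: two plain white upright bottles with grey caps, neither purple nor yellow. Caps of c and d point to the lower left (rack -x), and the two empty cradles are at the +y end. Next I'll measure.

```bash
cat > h.py <<'E'
import numpy as np,cv2
from bench import arm,get_image
from scipy.spatial.transform import Rotation as R
def ray(d,p):
    v=np.array([(p[0]-d["cx"])/d["fx"],(p[1]-d["cy"])/d["fy"],1.]); v=R.from_quat(d["orientation"]).apply(v); return np.array(d["eye"]),v/np.linalg.norm(v)
def plane(d,p,z): e,v=ray(d,p); return e+v*(z-e[2])/v[2]
def tri(d1,p1,d2,p2):
    a,u=ray(d1,p1);b,v=ray(d2,p2)
    s=np.linalg.lstsq(np.c_[u,-v],b-a,rcond=None)[0]; P,Q=a+s[0]*u,b+s[1]*v
    return (P+Q)/2,np.linalg.norm(P-Q)
def proj(d,P):
    c=R.from_quat(d["orientation"]).inv().apply(np.array(P)-d["eye"]); return np.array([c[0]/c[2]*d["fx"]+d["cx"],c[1]/c[2]*d["fy"]+d["cy"]])
E
python3 - <<'E'
from h import *
np.set_printoptions(precision=1,suppress=True)
T=get_image("top");S=get_image("side")
t=lambda x,y:(205+x/3-.33,85+y/3-.33); s=lambda x,y:(175+x/3.75-.37,120+y/3.75-.37)
def blobs(d,box):
    x0,y0,x1,y1=box; im=d["img"][y0:y1,x0:x1]; hsv=cv2.cvtColor(im,cv2.COLOR_RGB2HSV)
    m=((hsv[...,2]<125)&(hsv[...,1]<70)).astype('uint8')
    n,_,st,c=cv2.connectedComponentsWithStats(m)
    return [(c[i]+[x0,y0],st[i,2:]) for i in range(1,n) if st[i,4]>8]
print("capsT",blobs(T,(385,190,450,220)));print("capsS",blobs(S,(345,125,375,160)))
pts={"capA":(t(594,356),s(692,83)),"capB":(t(706,347),s(714,40)),
"c-x+y":(t(36,190),s(75,587)),"c-x-y":(t(268,458),s(675,458)),"c+x-y":(t(410,333),s(572,315)),
"barL":(t(152,32),s(40,157)),"barR":(t(388,297),s(545,90))}
for k,(a,b) in pts.items(): print(k,*tri(T,a,S,b))
print("foot A side",plane(S,s(686,233),0),"B",plane(S,s(722,180),0))
# board edges from colour mask
hsv=cv2.cvtColor(T["img"],cv2.COLOR_RGB2HSV)[85:245,205:350]
m=((hsv[...,0]>=18)&(hsv[...,0]<=32)&(hsv[...,1]>60)&(hsv[...,2]>150)).astype('uint8')
cs,_=cv2.findContours(m,cv2.RETR_EXTERNAL,cv2.CHAIN_APPROX_NONE); c=max(cs,key=cv2.contourArea)+np.array([205,85])
b=cv2.boxPoints(cv2.minAreaRect(c)); 
for p in b: print("rect",p,plane(T,p,12))
# empty cradle saddles + bottle axes, top view
for n,p,z in [("s1",t(172,160),30),("s2",t(127,200),30),("s1'",t(217,209),30),("s2'",t(172,250),30),("Cfoot",t(270,247),50),("Ccap",t(179,330),50),("Dfoot",t(320,298),50),("Dcap",t(225,381),50)]: print(n,plane(T,p,z))
E
```

```text
capsT [(array([438.1, 200.5]), array([ 8,  9, 37], dtype=int32)), (array([427.3, 203.9]), array([ 8, 10, 47], dtype=int32)), (array([400.8, 203.9]), array([ 8,  9, 36], dtype=int32)), (array([391.7, 208. ]), array([ 6, 10, 26], dtype=int32))]
capsS [(array([360.5, 143.7]), array([ 17,  31, 178], dtype=int32))]
capA [ 445.  -203.4  138.8] 2.4773968933893764
capB [ 454.6 -308.7  137.9] 1.0231755759746288
c-x+y [640.9 359.8  11.6] 3.3555767840418578
c-x-y [358.3 110.6   7.5] 1.1542069902094572
c+x-y [486.4 -37.    6.1] 6.848474012510848
barL [742.  210.8 198.7] 1.315740613874125
barR [493.2  -7.8 197.9] 4.202032122776977
foot A side [ 442.7 -210.8    0. ] B [ 441.2 -324.1    0. ]
rect [215.7 148.4] [640.9 363.4  12. ]
rect [265.8 104.9] [786.2 206.5  12. ]
rect [343.7 194.4] [492.9 -43.3  12. ]
rect [293.6 237.9] [356.7 111.8  12. ]
s1 [669.8 213.9  30. ]
s2 [626.6 260.   30. ]
s1' [616.9 165.6  30. ]
s2' [573.  211.6  30. ]
Cfoot [571.6 108.4  50. ]
Ccap [485.3 199.8  50. ]
Dfoot [518.5  56.9  50. ]
Dcap [433.3 152.2  50. ]
```

```bash
cat >> h.py <<'E'
np.set_printoptions(precision=2,suppress=True)
def ori(head,down,xdown=True):
    "tool z: heading deg, down deg below horizontal; tool x in the vertical plane of z"
    h,d=np.radians([head,down]); f=np.array([np.cos(h),np.sin(h),0]);u=np.array([0,0,1.])
    z=np.cos(d)*f-np.sin(d)*u; x=-np.sin(d)*f-np.cos(d)*u
    if not xdown:x=-x
    return R.from_matrix(np.c_[x,np.cross(z,x),z])
def plan(G,Rt,n=None,off=19.):
    "rows to bring the grasp point to G with orientation Rt"
    s=arm.read_state(); R0=R.from_quat(s["ee_rot"]); P=np.array(G)+off*Rt.as_matrix()[:,2]
    D=P-s["position"]; rv=(R0.inv()*Rt).as_rotvec(degrees=True)
    need=max(np.linalg.norm(D)/50,np.linalg.norm(rv)/8.5)
    n=n or int(np.ceil(need)); w=rv/n
    M=sum((R0*R.from_rotvec(k*w,degrees=True)).as_matrix() for k in range(n))
    print("t",s["clock"],"tcp",s["position"],"grip",s["gripper_width"],"need",round(need,1),"n",n,"row cm",np.linalg.solve(M,D)/10,"deg",w)
E
python3 - <<'E'
from h import *
T=get_image("top");S=get_image("side")
t=lambda x,y:(205+x/3-.33,85+y/3-.33); s=lambda x,y:(175+x/3.75-.37,120+y/3.75-.37)
pts={"1b+":((160,147),(140,403)),"1b-":((187,176),(213,388)),"1f+":((116,184),(152,458)),"1f-":((143,213),(236,440)),
"2b+":((205,195),(250,383)),"2b-":((235,222),(320,370)),"2f+":((160,235),(262,432)),"2f-":((185,263),(347,415)),
"capC":((170,338),(437,434)),"capD":((216,388),(543,411))}
y=np.array([.749,.6625]);x=np.array([.6625,-.749]);O=np.array([565.4,161.4])
for k,(a,b) in pts.items():
    P,g=tri(T,t(*a),S,s(*b)); print(k,P,"gap",round(g,1),"rack xy",(P[:2]-O)@x,(P[:2]-O)@y, "top@44", (plane(T,t(*a),44 if k[0]!="c" else 50)[:2]-O)@y)
plan([445-80,-205+14,52+57],ori(-10,35))
plan([360,-190,180],ori(-10,35))
E
```

```text
1b+ [681.65 225.68  41.69] gap 2.7 rack xy 28.87267203525259 129.65233456978615 top@44 127.50388340589261
1b- [648.14 195.72  43.42] gap 0.9 rack xy 29.105937410714052 84.71033488247933 top@44 85.00771391252886
1f+ [642.24 270.84  39.89] gap 2.5 rack xy -31.064646315682992 130.0583318993514 top@44 127.3906739433605
1f- [606.63 239.62  42.94] gap 5.4 rack xy -31.272538452520212 82.70160013264547 top@44 85.06699423939398
2b+ [630.07 177.6   40.19] gap 1.9 rack xy 30.709168970543367 59.16620428394349 top@44 57.12808410893992
2b- [598.96 145.02  38.92] gap 3.5 rack xy 34.49751485841636 14.285875630081085 top@44 14.72347221579197
2f+ [589.91 224.39  41.55] gap 7.8 rack xy -30.9408661662218 60.08634248176544 top@44 55.55687876546966
2f- [553.03 194.68  46.37] gap 5.3 rack xy -33.116727839386904 12.784932765875771 top@44 15.9490326537612
capC [478.25 208.33  59.13] gap 5.4 rack xy -92.8888866899586 -34.185796474431825 top@44 -34.75708534976029
capD [427.84 161.02  58.42] gap 5.5 rack xy -90.8472885492969 -103.28513074171323 top@44 -104.43180273157763
t 0.3 tcp [ 251.23 -572.05  191.64] grip 85.20053502552298 need 8.2 n 9 row cm [-1.61  4.08  1.7 ] deg [ 1.8  -5.93  3.45]
t 0.3 tcp [ 251.23 -572.05  191.64] grip 85.20053502552298 need 8.0 n 8 row cm [-2.15  4.51  1.04] deg [ 2.02 -6.67  3.88]
```

Request:
{"api": "drive_tool", "payload": {"deltas": [[[-1.9,4,0.9],[1.8,-5.9,3.4]],[[-1.9,4,0.9],[1.8,-5.9,3.4]],[[-1.9,4,0.9],[1.8,-5.9,3.4]],[[-1.9,4,0.9],[1.8,-5.9,3.4]],[[-1.9,4,0.9],[1.8,-5.9,3.4]],[[-1.9,4,0.9],[1.8,-5.9,3.4]],[[-1.9,4,0.9],[1.8,-5.9,3.4]],[[-1.9,4,0.9],[1.8,-5.9,3.4]],[[-1.9,4,0.9],[1.8,-5.9,3.4]],[[0,0,0],[0,0,0]]], "claw": 8.5}}

```text
clock: 1.3
position: [371.9, -192.1, 169.9]
ee_rot: [0.073, 0.886, -0.038, 0.457]
contact_force: [-0.1, -0.9, -0.3]
gripper_width: 85.0
grasp_force: 0.0
```

```bash
python3 - <<'E'
from h import *
s=arm.read_state();print(s["joints"],R.from_quat(s["ee_rot"]).as_matrix())
plan([360,-190,180],ori(-10,35))
plan([445-90,-205+16,54+64],ori(-10,35))
E
```

```text
[-0.7  -0.19 -0.74 -1.27 -0.45 -0.01] [[-0.57  0.16  0.8 ]
 [ 0.09  0.99 -0.13]
 [-0.81 -0.   -0.58]]
t 1.3 tcp [ 371.85 -192.1   169.87] grip 84.95804631570142 need 0.1 n 1 row cm [-0.14 -0.    0.33] deg [ 0.45 -0.44  0.37]
t 1.3 tcp [ 371.85 -192.1   169.87] grip 84.95804631570142 need 1.3 n 2 row cm [2.61 0.01 1.75] deg [ 0.22 -0.22  0.19]
```

Request:
{"api": "drive_tool", "payload": {"deltas": [[[2.6,0,1.75],[0.2,-0.2,0.2]],[[2.6,0,1.75],[0.2,-0.2,0.2]],[[0,0,3],[0,0,0]],[[0,0,3],[0,0,0]],[[0,0,0],[0,0,0]]]}}

```text
clock: 1.8
position: [417.0, -202.8, 85.2]
ee_rot: [0.074, 0.889, -0.036, 0.45]
contact_force: [-0.4, 0.1, 0.1]
gripper_width: 84.9
grasp_force: 0.0
```

```bash
python3 - <<'E'
from h import *
plan([445,-205,54],ori(-10,35),off=24)
T=get_image("top");S=get_image("side")
a=T["img"][150:250,330:490];b=S["img"][110:230,290:450]
cv2.imwrite("pics/pg.png",np.hstack([cv2.resize(a,(400,250),interpolation=2),cv2.resize(b,(400,250),interpolation=2)])[:,:,::-1])
print(arm.read_state()["joints"])
E
```

```text
t 1.8 tcp [ 416.98 -202.78   85.23] grip 84.94261562026671 need 1.3 n 2 row cm [0.42 0.11 3.25] deg [ 0.27 -0.68  0.09]
[-0.95  0.16 -0.77 -1.75 -0.62  0.76]
```

View pics/pg.png

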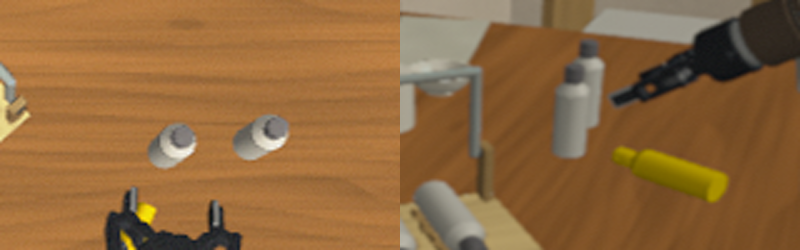

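The open fingers at crop (130,190) and (215,205) line up either side of bottle A (170,150), and the yellow bottle is clear below. I'll advance and close.

Request:
{"api": "drive_tool", "payload": {"deltas": [[[0.4,0.1,2.2],[0.2,-0.4,0]],[[0.4,0.1,2.2],[0.2,-0.4,0]],[[0,0,2.1],[0,0,0]],[[0,0,0],[0,0,0]]]}}

```text
clock: 2.3
position: [464.6, -207.7, 43.9]
ee_rot: [0.073, 0.885, -0.041, 0.458]
contact_force: [-0.5, 0.8, 0.6]
gripper_width: 84.9
grasp_force: 0.0
```

Request:
{"api": "drive_tool", "payload": {"deltas": [[[0,0,0],[0,0,0]],[[0,0,0],[0,0,0]],[[0,0,0],[0,0,0]],[[0,0,0],[0,0,0]],[[0,0,0],[0,0,0]],[[0,0,0],[0,0,0]],[[0,0,0],[0,0,0]],[[0,0,0],[0,0,0]]], "claw": 3.0}}

```text
clock: 3.1
position: [465.2, -207.9, 46.3]
ee_rot: [0.073, 0.884, -0.042, 0.46]
contact_force: [-2.6, -0.7, 6.7]
gripper_width: 31.0
grasp_force: 48.9
```

Request:
{"api": "drive_tool", "payload": {"deltas": [[[-1.6,0,-1.15],[0,0,0]],[[-3.3,0,-2.3],[0,0,0]],[[-3.3,0,-2.3],[0,0,0]],[[-3.3,0,-2.3],[0,0,0]],[[0,0,0],[0,0,0]]]}}

```text
clock: 3.6
position: [462.8, -197.8, 131.3]
ee_rot: [0.064, 0.889, -0.034, 0.453]
contact_force: [0.7, 0.5, -2.3]
gripper_width: 31.2
grasp_force: 49.3
```

```bash
python3 - <<'E'
from h import *
s=arm.read_state();print(s["joints"],s["contact_force"],s["grasp_force"])
rx=-48.53
# final: x_tool toward foot (+rx), tool z leaning to +rx by th
for th in(35,):
    Rf=ori(rx,90-th,False); print(Rf.as_matrix())
    plan([575,175,200],Rf,off=24)
T=get_image("top");S=get_image("side")
a=T["img"][130:250,300:492];b=S["img"][70:230,290:450]
cv2.imwrite("pics/g.png",np.hstack([cv2.resize(a,(400,250),interpolation=2),cv2.resize(b,(400,400),interpolation=2)[:250]])[:,:,::-1])
E
```

```text
[-0.69  0.06 -0.65 -1.58 -0.43  0.35] [ 0.73  0.51 -2.25] 49.263405203819275
[[ 0.54 -0.75  0.38]
 [-0.61 -0.66 -0.43]
 [ 0.57 -0.   -0.82]]
t 3.6 tcp [ 462.76 -197.76  131.26] grip 31.171567841786526 need 17.8 n 18 row cm [-2.86  0.39  0.1 ] deg [-1.35  2.09 -8.05]
```

View pics/g.png

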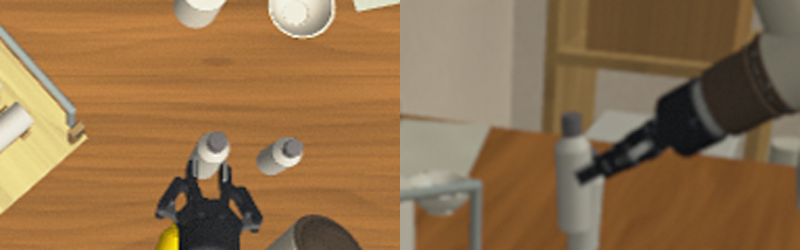

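```bash
python3 - <<'E'
from h import *
T=get_image("top");S=get_image("side")
P,g=tri(T,(403.5,198),S,(358.2,116)); s=arm.read_state(); Q=R.from_quat(s["ee_rot"]); print(P,g,"cap in tool",Q.inv().apply(P-s["position"]))
z=Q.apply([0,0,1]);print("tool z",z)
# bottle axis at z of tcp, tilt via foot: side image bottom
for p in [(s["position"]),(s["position"]-19*z)]: print(proj(T,p),proj(S,p))
def edges(d,r,c0,c1): print(r,d["img"][r,c0:c1].mean(1).astype(int))
for r in (135,142,150,158): edges(S,r,345,375)
E
```

```text
[ 448.18 -190.63  221.67] 0.23706975338887884 cap in tool [-69.75   6.23 -67.75]
tool z [ 0.79 -0.12 -0.6 ]
[399.93 199.26] [353.23 145.8 ]
[399.97 203.92] [358.06 143.26]
135 [ 85  85  86  85  85  84  84  84  87  94 101 104 108 111 119 127 135 142
 147 148 141 114  79  48  24  21  28  35  29  23]
142 [ 86  87  88  89  89  90  89  86  88  94 100 103 109 112 113 103  73  38
  21  24  34  50  72  98 122 133 108  71  61  68]
150 [ 89  87  84  83  81  79  80  82  88  93  98 103 107 112 117 126 134 140
 144 149 150 148 145 145 144 120  93  82  82  84]
158 [ 79  77  79  80  78  80  79  77  81  88  96 102 106 111 117 124 132 139
 144 148 150 149 147 144 133 107  86  83  83  81]
```

```bash
python3 - <<'E'
from h import *
Rg=R.from_quat([.073,.884,-.042,.46]); plan([465.2,-207.9,46.5],Rg,off=0)
print(Rg.as_matrix())
E
```

```text
t 3.8 tcp [ 460.   -198.17  125.24] grip 31.15464490342792 need 1.6 n 2 row cm [ 2.98 -0.45  2.59] deg [ 0.6  -0.8  -0.02]
[[-0.57  0.17  0.81]
 [ 0.09  0.99 -0.14]
 [-0.82 -0.01 -0.57]]
```

Request:
{"api": "drive_tool", "payload": {"deltas": [[[2.0,-0.3,1.75],[0.4,-0.5,0]],[[2.0,-0.3,1.75],[0.4,-0.5,0]],[[1.5,-0.2,1.3],[0.3,-0.5,0]],[[0.4,-0.1,0.3],[0,0,0]],[[0,0,0],[0,0,0]],[[0,0,0],[0,0,0]],[[0,0,0],[0,0,0]]]}}

```text
clock: 4.5
position: [464.5, -204.5, 59.3]
ee_rot: [0.07, 0.886, -0.037, 0.457]
contact_force: [-0.7, 0.2, -2.5]
gripper_width: 31.2
grasp_force: 49.6
```

Request:
{"api": "drive_tool", "payload": {"deltas": [[[0.5,0,0.35],[0,0,0]],[[0.4,0,0.25],[0,0,0]],[[0,0,0],[0,0,0]],[[0,0,0],[0,0,0]]]}}

```text
clock: 4.9
position: [464.5, -204.1, 49.0]
ee_rot: [0.07, 0.886, -0.037, 0.458]
contact_force: [0.5, 0.3, -1.8]
gripper_width: 31.0
grasp_force: 49.6
```

Request:
{"api": "drive_tool", "payload": {"deltas": [[[0.25,0,0.17],[0,0,0]],[[0,0,0],[0,0,0]],[[0,0,0],[0,0,0]]]}}

```text
clock: 5.2
position: [465.8, -204.5, 47.8]
ee_rot: [0.069, 0.884, -0.038, 0.46]
contact_force: [-2.6, 0.2, 5.7]
gripper_width: 31.1
grasp_force: 51.9
```

Request:
{"api": "drive_tool", "payload": {"deltas": [[[0,0,0],[0,0,0]],[[0,0,0],[0,0,0]],[[0,0,0],[0,0,0]],[[0,0,0],[0,0,0]],[[0,0,0.7],[0,0,0]],[[0,0,0.7],[0,0,0]],[[0,0,0],[0,0,0]]], "claw": 8.5}}

```text
clock: 5.9
position: [475.9, -206.0, 36.3]
ee_rot: [0.07, 0.886, -0.036, 0.457]
contact_force: [0.0, -0.1, -0.3]
gripper_width: 85.3
grasp_force: 0.0
```

```bash
python3 - <<'E'
from h import *
T=get_image("top");S=get_image("side")
a=T["img"][160:230,350:462];b=S["img"][120:200,320:420]
cv2.imwrite("pics/r.png",np.hstack([cv2.resize(a,(400,250),interpolation=2),cv2.resize(b,(400,320),interpolation=2)[:250]])[:,:,::-1])
E
```

```text
(no output)
```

View pics/r.png

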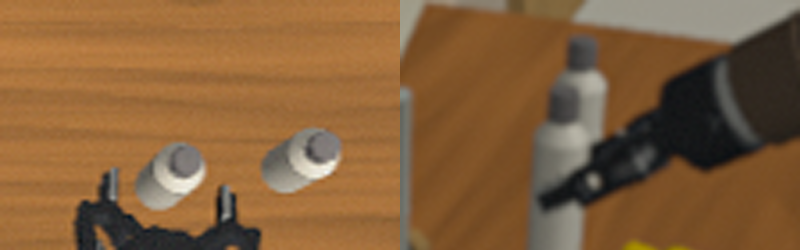

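Now the fingertip spans nearly the whole bottle width (side crop tip at 540, bottle 533–583), and both bottles are upright. Closing again.

Request:
{"api": "drive_tool", "payload": {"deltas": [[[0,0,0],[0,0,0]],[[0,0,0],[0,0,0]],[[0,0,0],[0,0,0]],[[0,0,0],[0,0,0]],[[0,0,0],[0,0,0]],[[0,0,0],[0,0,0]],[[0,0,0],[0,0,0]]], "claw": 3.0}}

```text
clock: 6.7
position: [475.6, -206.1, 37.6]
ee_rot: [0.07, 0.886, -0.037, 0.458]
contact_force: [-2.4, -1.3, 3.8]
gripper_width: 39.9
grasp_force: 59.9
```

Request:
{"api": "drive_tool", "payload": {"deltas": [[[-0.8,0,-0.6],[0,0,0]],[[-2.4,0,-1.7],[0,0,0]],[[-2.4,0,-1.7],[0,0,0]],[[-2.4,0,-1.7],[0,0,0]],[[-2.4,0,-1.7],[0,0,0]],[[0,0,0],[0,0,0]],[[0,0,0],[0,0,0]],[[0,0,0],[0,0,0]]]}}

```text
clock: 7.5
position: [472.5, -202.3, 141.2]
ee_rot: [0.069, 0.889, -0.033, 0.452]
contact_force: [-0.1, -0.6, -2.0]
gripper_width: 40.0
grasp_force: 60.6
```

```bash
python3 - <<'E'
from h import *
T=get_image("top");S=get_image("side");s=arm.read_state();Q=R.from_quat(s["ee_rot"])
print(s["joints"],s["grasp_force"],s["gripper_width"],Q.as_matrix())
cv2.imwrite("pics/l_t.png",T["img"][:,:,::-1]);cv2.imwrite("pics/l_s.png",S["img"][:,:,::-1])
def cap(d,P):
    # dark-grey, desaturated component nearest the expected pixel
    p=proj(d,P); x0,y0=(p-16).astype(int); im=d["img"][y0:y0+32,x0:x0+32]; h=cv2.cvtColor(im,cv2.COLOR_RGB2HSV)
    m=((h[...,1]<45)&(h[...,2]>70)&(h[...,2]<130)).astype('uint8'); n,_,st,c=cv2.connectedComponentsWithStats(m)
    for i in range(1,n):
        if st[i,4]>12: print(p,"blob",c[i]+[x0,y0],st[i])
e=np.array([448,-204,0])+[0,0,s["position"][2]-37.6]
cap(T,e+[0,0,135]);cap(S,e+[0,0,135])
rx=-48.53; Rf=ori(rx,55,False)
plan([575,180,220],Rf,off=24)
E
```

```text
[-0.63  0.04 -0.62 -1.51 -0.39  0.23] 60.583215951919556 40.11127595997351 [[-0.58  0.15  0.8 ]
 [ 0.09  0.99 -0.12]
 [-0.81  0.   -0.59]]
[409.86 197.09] blob [404.89 199.75] [ 7 15 11  9 63]
[409.86 197.09] blob [394.59 205.11] [ 0 19  5 11 37]
[409.86 197.09] blob [411.46 209.31] [17 25  3  7 13]
[359.85 108.93] blob [361.23 115.  ] [12 16 11 16 61]
t 7.6 tcp [ 472.63 -202.97  141.21] grip 40.11127595997351 need 17.9 n 18 row cm [-2.91  0.44  0.02] deg [-1.34  2.08 -8.08]
```

```bash
python3 - <<'E'
from h import *
T=get_image("top");S=get_image("side")
P,g=tri(T,(400.8,203.9),S,(360.6,142.1)); Rg=R.from_quat([.070,.886,-.037,.458]); tcp=np.array([475.6,-206.1,37.6])
print("cap before close",P,g); 
for ax in (P[:2],[448,-204]):
    F=Rg.inv().apply(np.array([*ax,0])-tcp); print("foot in tool",F,"u",Rg.inv().apply([0,0,1]), "axis pt at z54",Rg.inv().apply(np.array([*ax,54])-tcp))
plan([370,0,230],ori(-48.53,54,False),n=20,off=24)
E
```

```text
cap before close [ 441.22 -198.17  140.56] 6.411808485490699
foot in tool [51.03  2.46 -6.98] u [-0.82 -0.   -0.58] axis pt at z54 [  6.97   2.38 -38.21]
foot in tool [46.63 -2.23 -0.77] u [-0.82 -0.   -0.58] axis pt at z54 [  2.57  -2.3  -31.99]
t 7.7 tcp [ 472.99 -203.24  141.81] grip 39.57448013041002 need 17.9 n 20 row cm [-0.92  0.73 -0.58] deg [-1.15  1.89 -7.29]
```

Request:
{"api": "drive_tool", "payload": {"deltas": [[[-0.9,0.7,-0.6],[-1.15,1.9,-7.3]],[[-0.9,0.7,-0.6],[-1.15,1.9,-7.3]],[[-0.9,0.7,-0.6],[-1.15,1.9,-7.3]],[[-0.9,0.7,-0.6],[-1.15,1.9,-7.3]],[[-0.9,0.7,-0.6],[-1.15,1.9,-7.3]],[[-0.9,0.7,-0.6],[-1.15,1.9,-7.3]],[[-0.9,0.7,-0.6],[-1.15,1.9,-7.3]],[[-0.9,0.7,-0.6],[-1.15,1.9,-7.3]],[[-0.9,0.7,-0.6],[-1.15,1.9,-7.3]],[[-0.9,0.7,-0.6],[-1.15,1.9,-7.3]]]}}

```text
clock: 8.7
position: [455.9, -136.5, 201.3]
ee_rot: [-0.488, 0.823, -0.172, 0.235]
contact_force: [-0.3, 0.1, -1.3]
gripper_width: 40.0
grasp_force: 60.5
```

```bash
python3 - <<'E'
from h import *
s=arm.read_state();print(s["joints"],s["gripper_width"],s["contact_force"])
plan([370,0,230],ori(-48.53,54.7,False),off=24)
E
```

```text
[ 0.1  -0.18 -0.92  0.43 -0.27 -0.98] 40.012879388001956 [-0.32  0.09 -1.31]
t 8.7 tcp [ 455.85 -136.52  201.25] grip 40.012879388001956 need 9.4 n 10 row cm [-1.3   0.56 -0.65] deg [-1.3   2.24 -7.6 ]
```

Request:
{"api": "drive_tool", "payload": {"deltas": [[[-1.3,0.55,-0.65],[-1.3,2.25,-7.6]],[[-1.3,0.55,-0.65],[-1.3,2.25,-7.6]],[[-1.3,0.55,-0.65],[-1.3,2.25,-7.6]],[[-1.3,0.55,-0.65],[-1.3,2.25,-7.6]],[[-1.3,0.55,-0.65],[-1.3,2.25,-7.6]],[[-1.3,0.55,-0.65],[-1.3,2.25,-7.6]],[[-1.3,0.55,-0.65],[-1.3,2.25,-7.6]],[[-1.3,0.55,-0.65],[-1.3,2.25,-7.6]],[[-1.3,0.55,-0.65],[-1.3,2.25,-7.6]],[[-1.3,0.55,-0.65],[-1.3,2.25,-7.6]],[[0,0,0],[0,0,0]]]}}

```text
clock: 9.8
position: [380.6, -8.4, 211.2]
ee_rot: [0.869, -0.39, 0.278, 0.124]
contact_force: [0.5, 0.3, -1.9]
gripper_width: 39.9
grasp_force: 60.6
```

```bash
cat >> h.py <<'E'
O=np.array([565.4,161.4,0]);RX=np.array([.6625,-.749,0]);RY=np.array([.749,.6625,0])
F=np.array([49,0,-4.]);U=np.array([-.82,0,-.58])
def bot():
    s=arm.read_state();Q=R.from_quat(s["ee_rot"]);f=s["position"]+Q.apply(F);u=Q.apply(U);c=f+140*u
    g=lambda P:((P-O)@RX,(P-O)@RY,P[2])
    print("joints",s["joints"],"force",s["contact_force"],"foot rack",np.array(g(f)),"cap rack",np.array(g(c)),"u",u)
def place(y,z,x=50,n=None,Rf=ori(-48.53,54.7,False)):
    "foot centre to rack x,y and height z, bottle along -rx"
    P=O+x*RX+y*RY+[0,0,z]; plan(P-Rf.apply(F),Rf,n=n,off=0)
E
python3 - <<'E'
from h import *
bot(); place(-230,200,20);place(35.7,180,50)
E
```

```text
joints [ 0.94 -0.2  -0.99  0.71 -1.05 -0.67] force [ 0.53  0.33 -1.86] foot rack [  42.28 -250.87  242.91] cap rack [ -98.32 -251.19  242.44] u [-0.67  0.75 -0.  ]
t 9.8 tcp [380.57  -8.36 211.22] grip 39.87623766938226 need 1.1 n 2 row cm [-2.15 -1.05  1.1 ] deg [-0.08 -0.08  0.04]
t 9.8 tcp [380.57  -8.36 211.22] grip 39.87623766938226 need 5.9 n 6 row cm [-0.5  -4.78  0.93] deg [-0.03 -0.03  0.01]
```

Request:
{"api": "drive_tool", "payload": {"deltas": [[[-0.6,-4.8,0.9],[0,0,0]],[[-0.6,-4.8,0.9],[0,0,0]],[[-0.6,-4.8,0.9],[0,0,0]],[[-0.6,-4.8,0.9],[0,0,0]],[[-0.6,-4.8,0.9],[0,0,0]],[[-0.6,-4.8,0.9],[0,0,0]],[[0,0,0],[0,0,0]],[[0,0,0],[0,0,0]]]}}

```text
clock: 10.6
position: [599.5, 178.4, 146.7]
ee_rot: [0.867, -0.394, 0.278, 0.125]
contact_force: [-0.0, 0.1, -2.0]
gripper_width: 39.8
grasp_force: 60.7
```

```bash
python3 - <<'E'
from h import *
bot(); place(35.7,100,50)
T=get_image("top");S=get_image("side")
a=T["img"][85:245,205:365];b=S["img"][120:280,175:335]
cv2.imwrite("pics/p.png",np.hstack([cv2.resize(a,(400,400),interpolation=2),cv2.resize(b,(400,400),interpolation=2)])[:,:,::-1])
E
```

```text
joints [ 0.79  0.38 -0.53  0.83 -0.9  -0.69] force [-0.03  0.09 -1.95] foot rack [ 47.4   36.52 178.32] cap rack [-93.2   37.3  177.91] u [-0.66  0.76 -0.  ]
t 10.6 tcp [599.46 178.43 146.65] grip 39.8441707277782 need 1.6 n 2 row cm [-2.16  0.06  3.26] deg [ 0.04 -0.07 -0.15]
```

View pics/p.png

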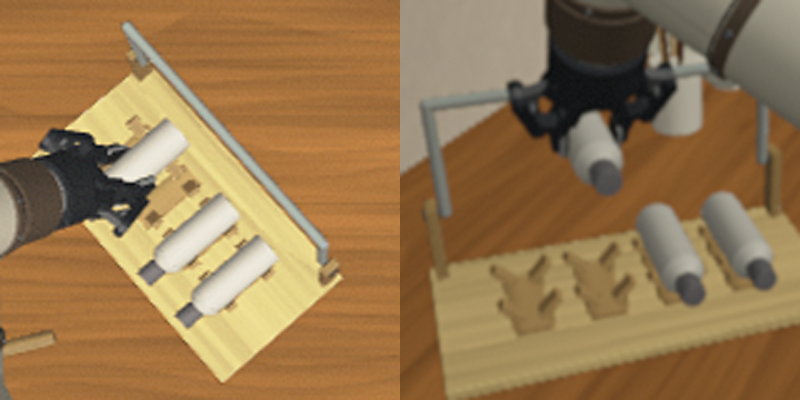

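The held bottle is level, cap towards the cap side (side crop (605,177)), above the second empty cradle and parallel to c and d. I'll check its actual place against the images.

```bash
python3 - <<'E'
from h import *
T=get_image("top");S=get_image("side")
g=lambda P:np.array([(P-O)@RX,(P-O)@RY,P[2]])
# top: bottle body bright mask in the held region, foot end and centre line
im=T["img"][120:165,245:285]; h=cv2.cvtColor(im,cv2.COLOR_RGB2HSV); m=((h[...,1]<45)&(h[...,2]>150)).astype('uint8')
n,l,st,c=cv2.connectedComponentsWithStats(m); i=1+st[1:,4].argmax(); print(st[i],c[i]+[245,120])
pts=np.argwhere(l==i)[:,::-1]+[245,120]; w=np.array([g(plane(T,p,180)) for p in pts])
x=w[:,0]; print("x range",x.min(),x.max())
for a in range(int(x.min()),int(x.max()),12):
    q=w[(x>=a)&(x<a+12),1]; print(a,q.min(),q.max(),(q.min()+q.max())/2)
for z in (165,172,178,184): print("side cap",z,g(plane(S,(256.6,190.4),z)))
E
```

```text
[  3  13  32  25 386] [264.84 146.62]
x range -44.812774753518106 47.74606751246752
-44 35.96608057203821 58.38897691214633 47.17752874209227
-32 28.57970554683584 57.23806830336449 42.90888692510016
-20 23.717873572223606 58.29118466037828 41.004529116300944
-8 20.361011598320626 57.48966642881077 38.9253390135657
4 19.187726577149654 57.841250161979275 38.51448836956446
16 20.200911609754584 57.39013372539149 38.79552266757304
28 21.21613385823394 57.742264173666264 39.4791990159501
40 20.040284775702347 57.29027208832604 38.66527843201419
side cap 165 [-48.93  30.18 165.  ]
side cap 172 [-61.58  32.45 172.  ]
side cap 178 [-72.43  34.39 178.  ]
side cap 184 [-83.27  36.34 184.  ]
```

```bash
python3 - <<'E'
from h import *
place(34.3,75,50.5,n=4)
E
```

```text
t 10.8 tcp [598.53 178.55 149.9 ] grip 40.08387216375285 need 2.1 n 4 row cm [-1.47  0.06  2.22] deg [-0.05 -0.04 -0.09]
```

Request:
{"api": "drive_tool", "payload": {"deltas": [[[-1.47,0.06,2.22],[0,0,-0.1]],[[-1.47,0.06,2.22],[0,0,-0.1]],[[-1.47,0.06,2.22],[0,0,-0.1]],[[-1.47,0.06,2.22],[0,0,-0.1]],[[0,0,0],[0,0,0]],[[0,0,0],[0,0,0]],[[0,0,0],[0,0,0]]]}}

```text
clock: 11.5
position: [600.9, 176.7, 45.1]
ee_rot: [0.869, -0.39, 0.279, 0.122]
contact_force: [0.8, 1.2, -2.0]
gripper_width: 39.9
grasp_force: 60.7
```

```bash
python3 - <<'E'
from h import *
bot();place(34.3,55,50.5)
T=get_image("top");S=get_image("side")
g=lambda P:np.array([(P-O)@RX,(P-O)@RY,P[2]])
im=T["img"][120:175,240:290]; h=cv2.cvtColor(im,cv2.COLOR_RGB2HSV); m=((h[...,1]<45)&(h[...,2]>150)).astype('uint8')
n,l,st,c=cv2.connectedComponentsWithStats(m); i=1+st[1:,4].argmax(); print(st[i])
pts=np.argwhere(l==i)[:,::-1]+[240,120]; w=np.array([g(plane(T,p,80)) for p in pts]); x=w[:,0]; print("x",x.min(),x.max())
for a in range(-8,int(x.max()),12):
    q=w[(x>=a)&(x<a+12),1]; print(a,q.min(),q.max(),(q.min()+q.max())/2)
a=T["img"][105:185,225:305];b=S["img"][150:250,200:300]
cv2.imwrite("pics/q.png",np.hstack([cv2.resize(a,(400,400),interpolation=2),cv2.resize(b,(400,400),interpolation=2)])[:,:,::-1])
E
```

```text
joints [ 0.73  0.5  -0.67  1.08 -0.72 -0.96] force [ 0.77  1.19 -1.96] foot rack [49.68 36.71 76.77] cap rack [-90.93  36.16  76.23] u [-0.67  0.75 -0.  ]
t 11.5 tcp [600.95 176.68  45.06] grip 39.94177123198635 need 0.4 n 1 row cm [-1.2   0.26  1.8 ] deg [-0.42 -0.19  0.01]
[ 14  23  30  23 323]
x -43.01461366226864 49.961175108056715
-8 19.855601252166984 56.74609860891633 38.30084993054166
4 20.566471256755836 56.21658630874121 38.39152878274852
16 21.278289989823048 56.955026099312065 39.11665804456756
28 20.70347460102262 56.05508911726275 38.37928185914269
40 21.06001337364573 56.79463610963392 38.92732474163982
```

View pics/q.png

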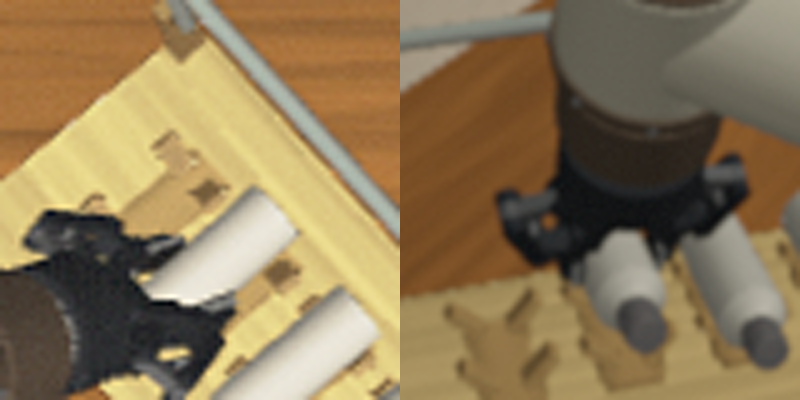

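The bottle hangs straight over cradle 2, parallel to c, with no finger contact on its neighbour. I'll creep down.

Request:
{"api": "drive_tool", "payload": {"deltas": [[[-0.5,0.15,0.65],[-0.2,-0.1,0]],[[-0.5,0.1,0.65],[-0.2,-0.1,0]],[[-0.15,0,0.2],[0,0,0]],[[0,0,0],[0,0,0]],[[0,0,0],[0,0,0]]]}}

```text
clock: 12.1
position: [597.8, 174.5, 23.7]
ee_rot: [0.869, -0.391, 0.275, 0.126]
contact_force: [-0.1, -0.4, -2.2]
gripper_width: 39.7
grasp_force: 60.7
```

Request:
{"api": "drive_tool", "payload": {"deltas": [[[-0.11,0,0.16],[0,0,0]],[[0,0,0],[0,0,0]],[[0,0,0],[0,0,0]]]}}

```text
clock: 12.4
position: [597.8, 174.6, 22.1]
ee_rot: [0.869, -0.391, 0.276, 0.126]
contact_force: [0.8, -0.3, -2.6]
gripper_width: 39.8
grasp_force: 60.7
```

```bash
python3 - <<'E'
from h import *
bot()
E
```

```text
joints [ 0.72  0.53 -0.7   1.13 -0.69 -1.02] force [ 0.79 -0.32 -2.57] foot rack [49.25 33.13 53.63] cap rack [-91.36  33.18  53.61] u [-0.67  0.75 -0.  ]
```

Request:
{"api": "drive_tool", "payload": {"deltas": [[[-0.11,0,0.16],[0,0,0]],[[0,0,0],[0,0,0]],[[0,0,0],[0,0,0]]]}}

```text
clock: 12.7
position: [597.7, 174.5, 20.0]
ee_rot: [0.869, -0.391, 0.275, 0.126]
contact_force: [0.2, -1.0, -2.2]
gripper_width: 39.6
grasp_force: 60.7
```

Request:
{"api": "drive_tool", "payload": {"deltas": [[[-0.08,0,0.12],[0,0,0]],[[0,0,0],[0,0,0]],[[0,0,0],[0,0,0]]]}}

```text
clock: 13.0
position: [597.8, 174.5, 18.6]
ee_rot: [0.869, -0.391, 0.276, 0.126]
contact_force: [-0.9, -0.6, -1.5]
gripper_width: 39.5
grasp_force: 60.7
```

Request:
{"api": "drive_tool", "payload": {"deltas": [[[-0.06,0,0.08],[0,0,0]],[[0,0,0],[0,0,0]],[[0,0,0],[0,0,0]]]}}

```text
clock: 13.3
position: [597.8, 174.6, 17.6]
ee_rot: [0.869, -0.391, 0.276, 0.126]
contact_force: [0.3, -0.3, -2.9]
gripper_width: 40.2
grasp_force: 60.7
```

Request:
{"api": "drive_tool", "payload": {"deltas": [[[-0.06,0,0.08],[0,0,0]],[[0,0,0],[0,0,0]],[[0,0,0],[0,0,0]]]}}

```text
clock: 13.6
position: [597.8, 174.7, 16.7]
ee_rot: [0.869, -0.391, 0.276, 0.126]
contact_force: [-0.1, -0.4, -1.4]
gripper_width: 39.7
grasp_force: 60.7
```

```bash
cat >> h.py <<'E'
def caps(S,ys,xr=-90,zr=50):
    for y in ys:
        e=proj(S,O+xr*RX+y*RY+[0,0,zr]); x0,y0=(e-11).astype(int); h=cv2.cvtColor(S["img"][y0:y0+23,x0:x0+23],cv2.COLOR_RGB2HSV)
        m=((h[...,1]<70)&(h[...,2]<105)).astype('uint8'); n,l,st,c=cv2.connectedComponentsWithStats(m)
        print("y",y,"expected",e,"blobs",[(c[i]+[x0,y0],st[i,2:]) for i in range(1,n) if st[i,4]>20])
E
python3 - <<'E'
from h import *
S=get_image("side"); caps(S,(-104,-34,36)); bot()
print([proj(S,O-90*RX+36*RY+[0,0,z]) for z in (50,60)])
E
```

```text
y -104 expected [320.72 232.17] blobs [(array([318.32, 229.2 ]), array([ 15,  12, 112], dtype=int32))]
y -34 expected [291.99 238.19] blobs [(array([290.04, 235.05]), array([ 15,  13, 115], dtype=int32))]
y 36 expected [261.8  244.51] blobs [(array([261.69, 240.69]), array([ 14,  13, 121], dtype=int32))]
joints [ 0.72  0.54 -0.7   1.15 -0.69 -1.03] force [ 1.22 -0.17 -1.85] foot rack [49.23 33.17 48.23] cap rack [-91.38  33.21  48.22] u [-0.67  0.75 -0.  ]
[array([261.8 , 244.51]), array([261.5 , 240.87])]
```

Request:
{"api": "drive_tool", "payload": {"deltas": [[[-0.06,-0.1,0.08],[0,0,0]],[[0,0,0],[0,0,0]],[[0,0,0],[0,0,0]]]}}

```text
clock: 13.95
position: [598.5, 175.3, 15.6]
ee_rot: [0.869, -0.391, 0.276, 0.126]
contact_force: [-0.0, -0.5, -1.6]
gripper_width: 39.9
grasp_force: 60.7
```

Request:
{"api": "drive_tool", "payload": {"deltas": [[[-0.06,0,0.08],[0,0,0]],[[0,0,0],[0,0,0]],[[0,0,0],[0,0,0]]]}}

```text
clock: 14.25
position: [598.7, 175.4, 15.3]
ee_rot: [0.869, -0.391, 0.276, 0.126]
contact_force: [-2.2, 0.7, 3.6]
gripper_width: 39.5
grasp_force: 61.3
```

```bash
python3 - <<'E'
from h import *
S=get_image("side"); caps(S,(-34,36)); bot()
E
```

```text
y -34 expected [291.99 238.19] blobs [(array([289.97, 235.03]), array([ 15,  13, 116], dtype=int32))]
y 36 expected [261.8  244.51] blobs [(array([261.03, 241.34]), array([ 15,  12, 122], dtype=int32))]
joints [ 0.71  0.55 -0.7   1.15 -0.69 -1.04] force [-2.66  0.32  4.1 ] foot rack [49.29 34.28 46.93] cap rack [-91.32  34.35  46.8 ] u [-0.67  0.75 -0.  ]
```

Request:
{"api": "drive_tool", "payload": {"deltas": [[[0,0,0],[0,0,0]],[[0,0,0],[0,0,0]],[[0,0,0],[0,0,0]],[[0,0,0],[0,0,0]]], "claw": 5.2}}

```text
clock: 14.7
position: [598.4, 175.2, 14.4]
ee_rot: [0.869, -0.391, 0.275, 0.126]
contact_force: [-0.2, -0.1, -0.9]
gripper_width: 52.2
grasp_force: 0.0
```

```bash
python3 - <<'E'
from h import *
S=get_image("side"); caps(S,(-34,36))
E
```

```text
y -34 expected [291.99 238.19] blobs [(array([290.04, 235.11]), array([ 15,  12, 114], dtype=int32))]
y 36 expected [261.8  244.51] blobs [(array([260.52, 241.45]), array([ 14,  13, 119], dtype=int32))]
```

Request:
{"api": "drive_tool", "payload": {"deltas": [[[0,0,-2],[0,0,0]],[[0,0,-3],[0,0,0]],[[0,0,-4.5],[0,0,0]],[[0,0,-4.5],[0,0,0]],[[1,4.8,-0.7],[0,0,0]],[[1,4.8,-0.7],[0,0,0]],[[1,4.8,-0.7],[0,0,0]],[[1,4.8,-0.7],[0,0,0]],[[1,4.8,0],[0,0,0]],[[1,4.8,0],[0,0,0]]]}}

```text
clock: 15.75
position: [350.2, 19.1, 187.4]
ee_rot: [0.869, -0.391, 0.275, 0.126]
contact_force: [-0.7, -0.3, 1.6]
gripper_width: 51.8
grasp_force: 0.0
```

```bash
python3 - <<'E'
from h import *
S=get_image("side"); caps(S,(-104,-34,36)); bot()
Rg=ori(-10,35.5); B=np.array([454.6,-308.7,0]); tg=B+[32,-4,37]
z=Rg.as_matrix()[:,2]; print("z",z)
plan(tg-95*z+[0,0,60],Rg,off=0)
E
```

```text
y -104 expected [320.72 232.17] blobs [(array([318.43, 229.21]), array([ 14,  12, 107], dtype=int32))]
y -34 expected [291.99 238.19] blobs [(array([290.14, 235.16]), array([ 14,  12, 111], dtype=int32))]
y 36 expected [261.8  244.51] blobs [(array([260.55, 241.5 ]), array([ 13,  13, 117], dtype=int32))]
joints [ 1.12 -0.2  -1.05  0.64 -1.1  -0.81] force [-1.92 -6.43 -1.85] foot rack [   4.47 -263.59  218.32] cap rack [-136.14 -262.82  218.5 ] u [-0.66  0.76  0.  ]
z [ 0.8  -0.14 -0.58]
t 15.8 tcp [345.97  11.73 186.81] grip 52.09960665636675 need 18.0 n 18 row cm [ 1.99 -0.98  0.43] deg [ 1.39 -2.06  8.12]
```

Request:
{"api": "drive_tool", "payload": {"deltas": [[[1.8,-0.9,0.4],[1.25,-1.85,7.3]],[[1.8,-0.9,0.4],[1.25,-1.85,7.3]],[[1.8,-0.9,0.4],[1.25,-1.85,7.3]],[[1.8,-0.9,0.4],[1.25,-1.85,7.3]],[[1.8,-0.9,0.4],[1.25,-1.85,7.3]],[[1.8,-0.9,0.4],[1.25,-1.85,7.3]],[[1.8,-0.9,0.4],[1.25,-1.85,7.3]],[[1.8,-0.9,0.4],[1.25,-1.85,7.3]],[[1.8,-0.9,0.4],[1.25,-1.85,7.3]],[[1.8,-0.9,0.4],[1.25,-1.85,7.3]]], "claw": 8.5}}

```text
clock: 16.8
position: [465.3, -127.8, 239.2]
ee_rot: [-0.504, 0.813, -0.2, 0.212]
contact_force: [0.6, 0.8, 0.4]
gripper_width: 85.0
grasp_force: 0.0
```

```bash
python3 - <<'E'
from h import *
s=arm.read_state();print(s["joints"])
Rg=ori(-10,35.5); B=np.array([454.6,-308.7,0]); tg=B+[32,-4,37]; z=Rg.as_matrix()[:,2]
plan(tg-95*z+[0,0,60],Rg,off=0)
E
```

```text
[ 0.17 -0.22 -0.88  0.54 -0.41 -1.08]
t 16.8 tcp [ 465.29 -127.82  239.16] grip 84.95420996579999 need 9.0 n 9 row cm [ 2.1  -1.01  0.39] deg [ 1.39 -2.03  8.13]
```

```bash
python3 - <<'E'
from h import *
Rg=ori(-10,35.5); B=np.array([454.6,-308.7,0]); tg=B+[32,-4,37]; z=Rg.as_matrix()[:,2]
plan(tg-95*z+[0,0,110],Rg,off=0,n=10)
E
```

```text
t 16.8 tcp [ 465.29 -127.82  239.16] grip 84.95420996579999 need 9.0 n 10 row cm [ 1.6  -1.15 -0.02] deg [ 1.25 -1.82  7.32]
```

Request:
{"api": "drive_tool", "payload": {"deltas": [[[1.6,-1.15,0],[1.25,-1.82,7.32]],[[1.6,-1.15,0],[1.25,-1.82,7.32]],[[1.6,-1.15,0],[1.25,-1.82,7.32]],[[1.6,-1.15,0],[1.25,-1.82,7.32]],[[1.6,-1.15,0],[1.25,-1.82,7.32]],[[1.6,-1.15,0],[1.25,-1.82,7.32]],[[1.6,-1.15,0],[1.25,-1.82,7.32]],[[1.6,-1.15,0],[1.25,-1.82,7.32]],[[1.6,-1.15,0],[1.25,-1.82,7.32]],[[1.6,-1.15,0],[1.25,-1.82,7.32]],[[0,0,0],[0,0,0]],[[0,0,0],[0,0,0]]]}}

```text
clock: 18.0
position: [412.2, -298.2, 201.7]
ee_rot: [0.065, 0.89, -0.045, 0.45]
contact_force: [0.5, 0.2, 0.4]
gripper_width: 84.6
grasp_force: 0.0
```

```bash
python3 - <<'E'
from h import *
s=arm.read_state();print(s["joints"],s["ee_rot"])
Rg=ori(-10,35.5); B=np.array([454.6,-308.7,0]); tg=B+[32,-4,37]; z=Rg.as_matrix()[:,2]
plan(tg-95*z,Rg,off=0,n=5)
E
```

```text
[-0.82 -0.04 -0.53 -1.14 -0.56 -0.06] [ 0.07  0.89 -0.04  0.45]
t 18.0 tcp [ 412.23 -298.18  201.74] grip 84.56302989462003 need 2.2 n 5 row cm [ 1.79 -0.    1.26] deg [ 0.03 -0.15  0.31]
```

Request:
{"api": "drive_tool", "payload": {"deltas": [[[1.8,0,1.25],[0,-0.15,0.3]],[[1.8,0,1.25],[0,-0.15,0.3]],[[1.8,0,1.25],[0,-0.15,0.3]],[[1.8,0,1.25],[0,-0.15,0.3]],[[1.8,0,1.25],[0,-0.15,0.3]],[[0,0,0],[0,0,0]],[[0,0,0],[0,0,0]]]}}

```text
clock: 18.7
position: [411.6, -297.3, 92.8]
ee_rot: [0.074, 0.886, -0.038, 0.457]
contact_force: [0.2, 0.1, -0.5]
gripper_width: 84.9
grasp_force: 0.0
```

```bash
python3 - <<'E'
from h import *
s=arm.read_state();print(s["joints"],s["ee_rot"])
Rg=ori(-10,35.5); B=np.array([454.6,-308.7,0]); tg=B+[32,-4,37]
plan(tg,Rg,off=0,n=3)
T=get_image("top"); p=proj(T,B+[0,0,140]); x0,y0=(p-10).astype(int); h=cv2.cvtColor(T["img"][y0:y0+20,x0:x0+20],cv2.COLOR_RGB2HSV)
m=((h[...,1]<45)&(h[...,2]>70)&(h[...,2]<135)).astype('uint8'); n,_,st,c=cv2.connectedComponentsWithStats(m); print(p,[(c[i]+[x0,y0],st[i,2:]) for i in range(1,n) if st[i,4]>15])
E
```

```text
[-1.06  0.23 -0.62 -1.57 -0.69  0.62] [ 0.07  0.89 -0.04  0.46]
t 18.7 tcp [ 411.56 -297.3    92.83] grip 84.8838649698048 need 1.9 n 3 row cm [ 0.04 -0.08  3.16] deg [0.12 0.02 0.07]
[440.25 200.39] [(array([439.27, 200.54]), array([10,  9, 59], dtype=int32))]
```

B has not moved. Advance and close.

Request:
{"api": "drive_tool", "payload": {"deltas": [[[0,-0.05,2.4],[0,0,0]],[[0,-0.1,2.4],[0,0,0]],[[0,-0.1,2.4],[0,0,0]],[[0.1,0,2.3],[0,0,0]],[[0,0,0],[0,0,0]],[[0,0,0],[0,0,0]]]}}

```text
clock: 19.35
position: [486.8, -313.0, 37.9]
ee_rot: [0.074, 0.885, -0.039, 0.458]
contact_force: [-0.1, -0.4, 0.5]
gripper_width: 85.1
grasp_force: 0.0
```

Request:
{"api": "drive_tool", "payload": {"deltas": [[[0,0,0],[0,0,0]],[[0,0,0],[0,0,0]],[[0,0,0],[0,0,0]],[[0,0,0],[0,0,0]],[[0,0,0],[0,0,0]],[[0,0,0],[0,0,0]],[[0,0,0],[0,0,0]]], "claw": 3.0}}

```text
clock: 20.05
position: [486.7, -314.4, 38.1]
ee_rot: [0.076, 0.885, -0.039, 0.458]
contact_force: [-2.5, -0.5, 5.8]
gripper_width: 39.3
grasp_force: 59.4
```

Request:
{"api": "drive_tool", "payload": {"deltas": [[[-0.8,0,-0.6],[0,0,0]],[[-2.4,0,-1.7],[0,0,0]],[[-2.4,0,-1.7],[0,0,0]],[[-2.4,0,-1.7],[0,0,0]],[[-2.4,0,-1.7],[0,0,0]],[[0,0,0],[0,0,0]],[[0,0,0],[0,0,0]]]}}

```text
clock: 20.75
position: [485.6, -312.7, 164.0]
ee_rot: [0.076, 0.885, -0.038, 0.457]
contact_force: [-0.1, 0.2, -2.2]
gripper_width: 38.8
grasp_force: 60.0
```

```bash
python3 - <<'E'
from h import *
Rg=R.from_quat([.076,.885,-.039,.458]);print("u",Rg.inv().apply([0,0,1]),"F",Rg.inv().apply(np.array([454.6,-308.7,0])-[486.7,-314.4,38.1]))
s=arm.read_state();print(s["joints"])
place(-250,240,42,n=20)
E
```

```text
u [-0.82  0.   -0.58] F [49.93  0.13 -4.61]
[-0.78  0.13 -0.45 -1.33 -0.5   0.11]
t 20.75 tcp [ 485.64 -312.68  163.98] grip 38.79079847184739 need 18.0 n 20 row cm [-1.52  1.22 -0.5 ] deg [-1.24  1.85 -7.31]
```

Request:
{"api": "drive_tool", "payload": {"deltas": [[[-1.5,1.2,-0.5],[-1.25,1.85,-7.3]],[[-1.5,1.2,-0.5],[-1.25,1.85,-7.3]],[[-1.5,1.2,-0.5],[-1.25,1.85,-7.3]],[[-1.5,1.2,-0.5],[-1.25,1.85,-7.3]],[[-1.5,1.2,-0.5],[-1.25,1.85,-7.3]],[[-1.5,1.2,-0.5],[-1.25,1.85,-7.3]],[[-1.5,1.2,-0.5],[-1.25,1.85,-7.3]],[[-1.5,1.2,-0.5],[-1.25,1.85,-7.3]],[[-1.5,1.2,-0.5],[-1.25,1.85,-7.3]],[[-1.5,1.2,-0.5],[-1.25,1.85,-7.3]]]}}

```text
clock: 21.75
position: [507.6, -148.4, 243.8]
ee_rot: [-0.503, 0.815, -0.198, 0.208]
contact_force: [1.2, 1.0, -0.4]
gripper_width: 39.0
grasp_force: 60.0
```

```bash
python3 - <<'E'
from h import *
print(arm.read_state()["joints"]);place(-250,240,42,n=10)
E
```

```text
[ 0.11 -0.12 -0.76  0.44 -0.41 -0.93]
t 21.75 tcp [ 507.59 -148.41  243.81] grip 38.958752072829455 need 9.0 n 10 row cm [-1.56  1.18 -0.54] deg [-1.18  1.86 -7.33]
```

```bash
python3 - <<'E'
from h import *
bot();s=arm.read_state();Q=R.from_quat(s["ee_rot"]);print(Q.inv().apply([-10,-1,0]))
E
```

```text
joints [ 0.11 -0.12 -0.76  0.44 -0.41 -0.93] force [ 1.25  1.01 -0.39] foot rack [ 211.92 -294.1   240.25] cap rack [ 129.42 -217.19  324.23] u [0.02 0.81 0.6 ]
[ 4.97  6.96 -5.27]
```

Request:
{"api": "drive_tool", "payload": {"deltas": [[[2.4,3.4,-2.6],[0,0,0]],[[2.4,3.4,-2.6],[0,0,0]]]}}

```text
clock: 21.95
position: [409.3, -157.5, 242.3]
ee_rot: [-0.502, 0.816, -0.196, 0.208]
contact_force: [-0.6, 0.7, -0.9]
gripper_width: 39.0
grasp_force: 60.2
```

```bash
python3 - <<'E'
from h import *
print(arm.read_state()["joints"]);place(-250,240,42,n=10)
E
```

```text
[ 0.13 -0.32 -0.88  0.39 -0.49 -0.89]
t 21.95 tcp [ 409.3  -157.5   242.31] grip 39.01004539998397 need 9.0 n 10 row cm [-1.65  0.22 -0.16] deg [-1.17  1.88 -7.35]
```

Request:
{"api": "drive_tool", "payload": {"deltas": [[[-1.65,0.2,-0.15],[-1.2,1.9,-7.35]],[[-1.65,0.2,-0.15],[-1.2,1.9,-7.35]],[[-1.65,0.2,-0.15],[-1.2,1.9,-7.35]],[[-1.65,0.2,-0.15],[-1.2,1.9,-7.35]],[[-1.65,0.2,-0.15],[-1.2,1.9,-7.35]],[[-1.65,0.2,-0.15],[-1.2,1.9,-7.35]],[[-1.65,0.2,-0.15],[-1.2,1.9,-7.35]],[[-1.65,0.2,-0.15],[-1.2,1.9,-7.35]],[[-1.65,0.2,-0.15],[-1.2,1.9,-7.35]],[[-1.65,0.2,-0.15],[-1.2,1.9,-7.35]],[[0,0,0],[0,0,0]]]}}

```text
clock: 23.05
position: [385.1, -7.9, 209.7]
ee_rot: [0.868, -0.39, 0.278, 0.129]
contact_force: [0.4, -0.3, -1.3]
gripper_width: 39.4
grasp_force: 60.1
```

```bash
python3 - <<'E'
from h import *
bot();place(106,170,40)
E
```

```text
joints [ 0.92 -0.18 -0.99  0.72 -1.04 -0.66] force [ 0.4  -0.35 -1.3 ] foot rack [  44.79 -246.89  241.58] cap rack [ -95.81 -247.    240.47] u [-0.67  0.75 -0.01]
t 23.05 tcp [385.14  -7.85 209.73] grip 39.41408245839169 need 7.2 n 8 row cm [-0.56 -4.42  0.68] deg [ 0.04 -0.05  0.04]
```

Request:
{"api": "drive_tool", "payload": {"deltas": [[[-0.55,-4.4,0.7],[0,0,0]],[[-0.55,-4.4,0.7],[0,0,0]],[[-0.55,-4.4,0.7],[0,0,0]],[[-0.55,-4.4,0.7],[0,0,0]],[[-0.55,-4.4,0.7],[0,0,0]],[[-0.55,-4.4,0.7],[0,0,0]],[[-0.55,-4.4,0.7],[0,0,0]],[[-0.55,-4.4,0.7],[0,0,0]],[[0,0,0],[0,0,0]],[[0,0,0],[0,0,0]]]}}

```text
clock: 24.05
position: [648.9, 225.4, 139.1]
ee_rot: [0.867, -0.393, 0.278, 0.128]
contact_force: [-0.2, -0.6, -2.3]
gripper_width: 39.0
grasp_force: 60.3
```

```bash
python3 - <<'E'
from h import *
bot();place(104.5,78,49,n=4)
S=get_image("side"); caps(S,(106,),-92,168)
E
```

```text
joints [ 0.8   0.5  -0.36  0.8  -0.95 -0.64] force [-0.16 -0.62 -2.31] foot rack [ 44.89 104.81 170.88] cap rack [-95.72 105.64 169.89] u [-0.66  0.76 -0.01]
t 24.05 tcp [648.92 225.37 139.06] grip 39.02043415304669 need 1.9 n 4 row cm [-1.27  0.01  1.94] deg [ 0.08 -0.09 -0.04]
y 106 expected [223.93 204.96] blobs [(array([224.47, 202.76]), array([ 15,  14, 148], dtype=int32))]
```

Request:
{"api": "drive_tool", "payload": {"deltas": [[[-1.27,0,1.94],[0,0,0]],[[-1.27,0,1.94],[0,0,0]],[[-1.27,0,1.94],[0,0,0]],[[-1.27,0,1.94],[0,0,0]],[[0,0,0],[0,0,0]],[[0,0,0],[0,0,0]],[[0,0,0],[0,0,0]]]}}

```text
clock: 24.8
position: [652.6, 225.0, 52.1]
ee_rot: [0.867, -0.393, 0.281, 0.124]
contact_force: [0.3, 1.3, -1.4]
gripper_width: 39.2
grasp_force: 60.3
```

```bash
python3 - <<'E'
from h import *
bot();place(104.5,54,49.3,n=3)
S=get_image("side"); T=get_image("top"); caps(S,(106,),-90,78)
g=lambda P:np.array([(P-O)@RX,(P-O)@RY,P[2]])
im=T["img"][95:160,225:275]; h=cv2.cvtColor(im,cv2.COLOR_RGB2HSV); m=((h[...,1]<45)&(h[...,2]>150)).astype('uint8')
n,l,st,c=cv2.connectedComponentsWithStats(m)
for i in range(1,n):
    if st[i,4]<100: continue
    pts=np.argwhere(l==i)[:,::-1]+[225,95]; w=np.array([g(plane(T,p,80)) for p in pts]); x=w[:,0]; print("x",x.min(),x.max())
    for a in range(-8,int(x.max()),12):
        q=w[(x>=a)&(x<a+12),1]; print(a,q.min(),q.max(),(q.min()+q.max())/2)
E
```

```text
joints [ 0.76  0.59 -0.47  0.95 -0.8  -0.83] force [ 0.33  1.32 -1.43] foot rack [ 47.6  107.14  83.95] cap rack [-93.01 107.5   82.85] u [-0.66  0.75 -0.01]
t 24.8 tcp [652.6  224.97  52.1 ] grip 39.16107362168707 need 0.6 n 3 row cm [-0.54  0.1   0.83] deg [-0.07 -0.14 -0.1 ]
y 106 expected [228.64 240.69] blobs [(array([228.08, 237.14]), array([ 14,  14, 139], dtype=int32))]
x -43.15503540619801 46.60388295967556
-8 92.24450180983575 130.01364080091622 111.12907130537599
4 93.00876160798839 129.18066181981771 111.09471171390305
16 94.15707731873403 130.37003349713484 112.26355540793443
28 92.90749670073622 131.56181478045787 112.23465574059705
40 94.05760653040271 131.95961194229676 113.00860923634974
```

Request:
{"api": "drive_tool", "payload": {"deltas": [[[-0.55,0.15,0.83],[-0.1,-0.15,-0.1]],[[-0.55,0.15,0.83],[-0.1,-0.15,-0.1]],[[-0.55,0.1,0.83],[0,-0.1,-0.1]],[[0,0,0],[0,0,0]],[[0,0,0],[0,0,0]],[[0,0,0],[0,0,0]]]}}

```text
clock: 25.5
position: [650.7, 221.9, 21.4]
ee_rot: [0.868, -0.392, 0.277, 0.125]
contact_force: [-0.7, 2.9, 5.3]
gripper_width: 39.1
grasp_force: 59.7
```

```bash
python3 - <<'E'
from h import *
bot()
S=get_image("side"); caps(S,(36,106,)); T=get_image("top")
g=lambda P:np.array([(P-O)@RX,(P-O)@RY,P[2]])
im=T["img"][95:185,225:300]; h=cv2.cvtColor(im,cv2.COLOR_RGB2HSV); m=((h[...,1]<45)&(h[...,2]>150)).astype('uint8')
n,l,st,c=cv2.connectedComponentsWithStats(m)
for i in range(1,n):
    if st[i,4]<100: continue
    pts=np.argwhere(l==i)[:,::-1]+[225,95]; w=np.array([g(plane(T,p,50)) for p in pts]); x=w[:,0]; q=w[(x>5)&(x<40),1]; print("x",x.min(),x.max(),"y",q.min(),q.max(),(q.min()+q.max())/2)
E
```

```text
joints [ 0.75  0.62 -0.51  1.01 -0.75 -0.89] force [-0.68  2.87  5.31] foot rack [ 48.83 103.92  53.04] cap rack [-91.78 104.01  52.74] u [-0.66  0.75 -0.  ]
y 36 expected [261.8  244.51] blobs [(array([260.58, 241.47]), array([ 13,  13, 118], dtype=int32))]
y 106 expected [230.04 251.17] blobs [(array([230.64, 247.65]), array([ 13,  13, 128], dtype=int32))]Traceback (most recent call last):
  File "<stdin>", line 9, in <module>
    return umr_minimum(a, axis, None, out, keepdims, initial, where)
ValueError: zero-size array to reduction operation minimum which has no identity
```

Request:
{"api": "drive_tool", "payload": {"deltas": [[[0,-0.15,0],[0,0,0]],[[0,-0.1,0],[0,0,0]],[[0,0,0],[0,0,0]],[[0,0,0],[0,0,0]]]}}

```text
clock: 26.0
position: [650.8, 221.9, 21.3]
ee_rot: [0.868, -0.392, 0.277, 0.127]
contact_force: [-9.6, 2.2, 9.8]
gripper_width: 39.1
grasp_force: 60.4
```

```bash
python3 - <<'E'
from h import *
bot()
S=get_image("side"); caps(S,(106,)); T=get_image("top")
g=lambda P:np.array([(P-O)@RX,(P-O)@RY,P[2]])
im=T["img"][95:185,225:300]; h=cv2.cvtColor(im,cv2.COLOR_RGB2HSV); m=((h[...,1]<45)&(h[...,2]>150)).astype('uint8')
n,l,st,c=cv2.connectedComponentsWithStats(m)
for i in range(1,n):
    if st[i,4]<100: continue
    pts=np.argwhere(l==i)[:,::-1]+[225,95]; w=np.array([g(plane(T,p,50)) for p in pts]); x=w[:,0]; print("x",x.min(),x.max())
    for a in (5,20,32):
        q=w[(x>a)&(x<a+12),1]
        if len(q): print(a,q.min(),q.max(),(q.min()+q.max())/2)
E
```

```text
joints [ 0.75  0.63 -0.5   1.01 -0.76 -0.89] force [-9.58  2.23  9.8 ] foot rack [ 48.89 104.07  53.02] cap rack [-91.72 104.35  52.52] u [-0.66  0.75 -0.  ]
y 106 expected [230.04 251.17] blobs [(array([230.55, 247.67]), array([ 14,  13, 128], dtype=int32))]
x 95.9400231488492 107.15537175899496
x -39.08403869353185 48.52895818446376
5 89.0335456724114 125.950294406838 107.4919200396247
20 88.13454025104494 127.15211565918408 107.6433279551145
32 88.90777586335744 125.88510421884632 107.39644004110188
x -66.0966580565678 48.0685752019551
5 17.125258344838546 53.519030100726056 35.3221442227823
20 16.52247574424189 52.58803442858612 34.55525508641401
32 16.882626947672968 53.335263793678116 35.10894537067554
x -49.746872891259635 49.67062906255825
5 -51.80664140794588 -17.950701939368834 -34.87867167365736
20 -52.82934690006476 -17.256040919089138 -35.042693909576954
32 -51.824630356213575 -17.902215818003235 -34.8634230871084
```

Request:
{"api": "drive_tool", "payload": {"deltas": [[[0,0.25,0],[0,0,0]],[[0,0.2,0],[0,0,0]],[[0,0,0],[0,0,0]],[[0,0,0],[0,0,0]]]}}

```text
clock: 26.5
position: [650.5, 222.3, 21.7]
ee_rot: [0.869, -0.391, 0.277, 0.123]
contact_force: [4.4, 2.9, 3.6]
gripper_width: 38.8
grasp_force: 60.6
```

```bash
cat >> h.py <<'E'
def topy(ys=(5,20,32)):
    T=get_image("top"); g=lambda P:np.array([(P-O)@RX,(P-O)@RY,P[2]])
    im=T["img"][95:185,225:300]; h=cv2.cvtColor(im,cv2.COLOR_RGB2HSV); m=((h[...,1]<45)&(h[...,2]>150)).astype('uint8')
    n,l,st,c=cv2.connectedComponentsWithStats(m)
    for i in range(1,n):
        if st[i,4]<100: continue
        pts=np.argwhere(l==i)[:,::-1]+[225,95]; w=np.array([g(plane(T,p,50)) for p in pts]); x=w[:,0]
        v=[(q.min()+q.max())/2 for a in ys for q in [w[(x>a)&(x<a+12),1]] if len(q)]
        if v: print("body x",x.min(),x.max(),"y",np.array(v))
E
python3 - <<'E'
from h import *
bot();topy();caps(get_image("side"),(106,))
E
```

```text
joints [ 0.75  0.62 -0.51  1.02 -0.75 -0.9 ] force [4.36 2.91 3.6 ] foot rack [ 48.4  104.08  53.29] cap rack [-92.2  103.71  53.17] u [-0.67  0.75 -0.  ]
body x -43.451550666198926 48.28195001253153 y [107.49 107.84 109.66]
body x -66.0966580565678 48.0685752019551 y [35.14 34.56 35.11]
body x -49.746872891259635 49.67062906255825 y [-34.88 -35.04 -34.86]
y 106 expected [230.04 251.17] blobs [(array([230.99, 247.69]), array([ 14,  13, 127], dtype=int32))]
```

The bottle is turned about 2° in the grip, so it touches one saddle on each side. I'll raise it slightly, turn it back and retry.

Request:
{"api": "drive_tool", "payload": {"deltas": [[[0.2,0,-0.3],[0,0,0]],[[0,-0.15,0],[-0.6,0,0.9]],[[0,0,0],[-0.6,0,0.9]],[[0,0,0],[0,0,0]],[[0,0,0],[0,0,0]],[[0,0,0],[0,0,0]]]}}

```text
clock: 27.2
position: [648.7, 220.4, 23.1]
ee_rot: [0.861, -0.407, 0.274, 0.131]
contact_force: [-0.3, 0.2, -1.4]
gripper_width: 39.0
grasp_force: 60.4
```

```bash
python3 - <<'E'
from h import *
bot();topy((-8,5,17,29));S=get_image("side");caps(S,(36,106,))
print(proj(S,O-90*RX+106*RY+[0,0,55]),proj(S,O-90*RX+103*RY+[0,0,50]),proj(S,O-93*RX+106*RY+[0,0,50]))
E
```

```text
joints [ 0.76  0.63 -0.48  0.96 -0.78 -0.88] force [-0.3   0.23 -1.43] foot rack [ 48.67 100.18  54.7 ] cap rack [-91.83 105.54  54.56] u [-0.64  0.78 -0.  ]
body x -41.127335605669906 48.52895818446376 y [105.29 105.04 105.38 105.77]
body x -66.0966580565678 48.0685752019551 y [36.08 35.32 34.37 35.11]
body x -49.746872891259635 49.67062906255825 y [-34.88 -34.88 -35.04 -35.2 ]
y 36 expected [261.8  244.51] blobs [(array([260.58, 241.47]), array([ 13,  13, 118], dtype=int32))]
y 106 expected [230.04 251.17] blobs [(array([230.28, 247.06]), array([ 14,  14, 132], dtype=int32))]
[229.8  249.32] [231.44 250.87] [230.27 251.97]
```

Request:
{"api": "drive_tool", "payload": {"deltas": [[[-0.11,0,0.16],[0,0,0]],[[0,0,0],[0,0,0]],[[0,0,0],[0,0,0]]]}}

```text
clock: 27.6
position: [649.3, 220.9, 21.9]
ee_rot: [0.861, -0.408, 0.274, 0.131]
contact_force: [0.4, 0.5, -2.5]
gripper_width: 39.0
grasp_force: 60.4
```

Request:
{"api": "drive_tool", "payload": {"deltas": [[[-0.08,0,0.12],[0,0,0]],[[0,0,0],[0,0,0]],[[0,0,0],[0,0,0]]]}}

```text
clock: 27.9
position: [649.8, 221.3, 21.0]
ee_rot: [0.861, -0.408, 0.274, 0.13]
contact_force: [1.8, 1.0, 1.1]
gripper_width: 38.9
grasp_force: 60.5
```

Request:
{"api": "drive_tool", "payload": {"deltas": [[[0,-0.1,0],[0,0,0]],[[-0.06,0,0.08],[0,0,0]],[[0,0,0],[0,0,0]],[[0,0,0],[0,0,0]]]}}

```text
clock: 28.3
position: [650.3, 221.6, 20.4]
ee_rot: [0.861, -0.408, 0.274, 0.13]
contact_force: [-2.6, 0.9, 5.1]
gripper_width: 38.7
grasp_force: 60.9
```

```bash
python3 - <<'E'
from h import *
bot();topy((-8,5,17,29));S=get_image("side");caps(S,(106,))
E
```

```text
joints [ 0.76  0.63 -0.48  0.97 -0.78 -0.89] force [-2.56  0.95  5.13] foot rack [ 48.74 102.1   52.03] cap rack [-91.77 107.45  51.75] u [-0.64  0.78 -0.  ]
body x -41.40904170979004 48.28195001253153 y [106.31 106.26 106.22 107.2 ]
body x -66.0966580565678 49.403799140987736 y [35.24 35.32 34.37 35.11]
body x -49.746872891259635 49.67062906255825 y [-35.06 -34.88 -35.04 -35.2 ]
y 106 expected [230.04 251.17] blobs [(array([229.51, 248.16]), array([ 15,  14, 134], dtype=int32))]
```

Force signature and cap height now match the first bottle's landing. Release.

Request:
{"api": "drive_tool", "payload": {"deltas": [[[0,0,0],[0,0,0]],[[0,0,0],[0,0,0]],[[0,0,0],[0,0,0]],[[0,0,0],[0,0,0]]], "claw": 5.2}}

```text
clock: 28.8
position: [650.0, 221.4, 19.0]
ee_rot: [0.861, -0.408, 0.274, 0.131]
contact_force: [-0.1, -0.2, -1.1]
gripper_width: 51.5
grasp_force: 0.0
```

```bash
python3 - <<'E'
from h import *
topy((-8,5,17,29));S=get_image("side");caps(S,(36,106,))
E
```

```text
body x -43.451550666198926 48.28195001253153 y [106.31 105.04 105.38 105.77]
body x -66.0966580565678 48.0685752019551 y [35.24 35.32 34.37 35.11]
body x -49.746872891259635 49.67062906255825 y [-35.06 -34.88 -35.22 -35.2 ]
y 36 expected [261.8  244.51] blobs [(array([260.52, 241.45]), array([ 14,  13, 119], dtype=int32))]
y 106 expected [230.04 251.17] blobs [(array([229.15, 248.09]), array([ 14,  14, 132], dtype=int32))]
```

Request:
{"api": "drive_tool", "payload": {"deltas": [[[0,0,-2],[0,0,0]],[[0,0,-3],[0,0,0]],[[0,0,-4.5],[0,0,0]],[[0,0,-4.5],[0,0,0]],[[0,0,-4.5],[0,0,0]],[[0,0,-4.5],[0,0,0]],[[0,0,0],[0,0,0]]]}}

```text
clock: 29.6
position: [566.8, 330.2, 213.4]
ee_rot: [0.862, -0.407, 0.276, 0.124]
contact_force: [-0.7, 0.3, -0.4]
gripper_width: 51.8
grasp_force: 0.0
```

```bash
cat >> h.py <<'E'
RV=ori(-48.53,90,False)
def go(x,y,z,n=None,Rt=RV): plan(O+x*RX+y*RY+[0,0,z],Rt,n=n,off=0)
def rk():
    s=arm.read_state();P=s["position"];f=s["contact_force"];print("tcp rack",(P-O)@RX,(P-O)@RY,P[2],"F rack",f@RX,f@RY,f[2],"j",s["joints"])
E
python3 - <<'E'
from h import *
caps(get_image("side"),(-104,-34,36,106));rk();go(0,3,260);go(115,3,260)
T=get_image("top"); t=lambda x,y:(205+x/3-.33,85+y/3-.33)
for p in ((152,32),(388,297)): print(((plane(T,t(*p),197)-O)@RX,(plane(T,t(*p),197)-O)@RY))
E
```

```text
y -104 expected [320.72 232.17] blobs [(array([318.49, 229.21]), array([ 14,  12, 106], dtype=int32))]
y -34 expected [291.99 238.19] blobs [(array([290.31, 235.22]), array([ 13,  12, 108], dtype=int32))]
y 36 expected [261.8  244.51] blobs [(array([260.58, 241.56]), array([ 13,  13, 115], dtype=int32))]
y 106 expected [230.04 251.17] blobs [(array([229.12, 248.11]), array([ 14,  14, 131], dtype=int32))]
tcp rack -124.06388825772001 110.69911243802417 210.12137656283258 F rack 0.4595324313871123 -0.6809405751220207 -0.8265397129659393 j [ 1.02  0.45 -0.21  0.62 -1.21 -0.65]
t 29.65 tcp [566.12 327.68 210.12] grip 52.01606156673453 need 4.1 n 5 row cm [ 2.76  2.1  -0.02] deg [ 0.07 -7.04 -0.4 ]
t 29.65 tcp [566.12 327.68 210.12] grip 52.01606156673453 need 5.3 n 6 row cm [4.12 1.71 0.64] deg [ 0.05 -5.87 -0.33]
(np.float64(80.38146885307417), np.float64(166.4306782510427))
(np.float64(78.11961696775356), np.float64(-168.02866277998265))
```

Request:
{"api": "drive_tool", "payload": {"deltas": [[[2.8,2.1,0],[0,-7.05,-0.4]],[[2.8,2.1,0],[0,-7.05,-0.4]],[[2.8,2.1,0],[0,-7.05,-0.4]],[[2.8,2.1,0],[0,-7.05,-0.4]],[[2.8,2.1,0],[0,-7.05,-0.4]],[[0,0,0],[0,0,0]],[[0,0,0],[0,0,0]]], "claw": 0}}

```text
clock: 30.4
position: [569.1, 155.7, 256.5]
ee_rot: [0.909, -0.416, -0.003, 0.007]
contact_force: [-0.6, 0.9, -0.8]
gripper_width: 0.3
grasp_force: 0.0
```

```bash
python3 - <<'E'
from h import *
rk();go(122,3,265);go(122,3,180)
E
```

```text
tcp rack 6.688336653070801 -1.0218263628389788 256.4677746829404 F rack -1.0692311178746339 0.08393066002480015 -0.7550355649593352 j [ 0.54  0.3   0.04  0.   -1.33  0.17]
t 30.4 tcp [569.07 155.71 256.47] grip 0.2712552869535318 need 2.3 n 3 row cm [ 3.84 -0.16 -0.28] deg [ 0.27 -0.01 -0.21]
t 30.4 tcp [569.07 155.71 256.47] grip 0.2712552869535318 need 2.8 n 3 row cm [ 3.84 -0.19  2.55] deg [ 0.27 -0.01 -0.21]
```

Request:
{"api": "drive_tool", "payload": {"deltas": [[[3.9,-0.1,-0.3],[0,0,0]],[[3.9,-0.2,-0.3],[0,0,0]],[[3.9,-0.1,-0.3],[0,0,0]],[[0,0,0],[0,0,0]],[[0,0,4],[0,0,0]],[[0,0,4],[0,0,0]],[[0,0,0],[0,0,0]],[[0,0,0],[0,0,0]]]}}

```text
clock: 31.2
position: [647.6, 74.0, 186.4]
ee_rot: [0.911, -0.412, -0.002, 0.007]
contact_force: [0.1, 0.2, 1.1]
gripper_width: -0.3
grasp_force: 0.0
```

```bash
python3 - <<'E'
from h import *
rk();a=1.0;print(85-115*np.cos(a)+17,82+115*np.sin(a))
E
```

```text
tcp rack 119.9681716057968 3.6659356579107154 186.40053977293084 F rack -0.09190697286625041 0.20001760642649144 1.0639554733772876 j [ 0.36  0.44  0.08  0.01 -1.22  0.35]
39.865234825163924 178.7691632529081
```

Request:
{"api": "drive_tool", "payload": {"deltas": [[[-1,0,0],[0,0,0]],[[-1,0,0.1],[0,0,0]],[[-1,0,0.1],[0,0,0]],[[-1,0,0.1],[0,0,0]],[[0,0,0],[0,0,0]]]}}

```text
clock: 31.7
position: [620.9, 104.3, 184.5]
ee_rot: [0.911, -0.412, -0.002, 0.005]
contact_force: [0.5, 0.1, -0.8]
gripper_width: 0.4
grasp_force: 0.0
```

Request:
{"api": "drive_tool", "payload": {"deltas": [[[-1,0,0.2],[0,0,0]],[[-1,0,0.3],[0,0,0]],[[-1,0,0.4],[0,0,0]],[[-1,0,0.5],[0,0,0]],[[0,0,0],[0,0,0]]]}}

```text
clock: 32.2
position: [593.9, 133.8, 168.8]
ee_rot: [0.911, -0.413, -0.003, 0.006]
contact_force: [-0.0, -0.5, 0.1]
gripper_width: 0.1
grasp_force: 0.0
```

```bash
python3 - <<'E'
from h import *
rk()
E
```

```text
tcp rack 39.53793572705776 3.025671915406324 168.79222957514773 F rack 0.39442516842588593 -0.35895673914830584 0.09543486529166584 j [ 0.49  0.38 -0.06  0.   -1.14  0.23]
```

```bash
cat >> h.py <<'E'
def bar():
    for nm in("side","top"):
        d=get_image(nm); ref=cv2.imread(f"pics/{nm}0.png")[:,:,::-1].astype(float); im=d["img"].astype(float); out=[]
        def samp(I,a):
            v=[]
            for y in list(range(-155,-60,6))+list(range(60,156,6)):
                p=proj(d,O+(85-115*np.cos(a))*RX+y*RY+[0,0,82+115*np.sin(a)]).round().astype(int)
                v.append(I[p[1]-1:p[1]+2,p[0]-1:p[0]+2].reshape(-1,3).mean(0))
            return np.array(v)
        c=np.median(samp(ref,1.6),0)
        r=[(round(float(np.median(np.abs(samp(im,a)-c).sum(1))),0),round(float(a),2)) for a in np.arange(-.1,1.9,.05)]
        print(nm,c,sorted(r)[:5])
E
python3 - <<'E'
from h import *
bar()
E
```

```text
side [132.33 136.11 126.06] [(10.0, 1.55), (13.0, 1.6), (30.0, 1.65), (40.0, 1.45), (42.0, 1.5)]
top [153.83 116.83  80.  ] [(43.0, 1.6), (48.0, 1.65), (50.0, 1.75), (51.0, 1.85), (53.0, 1.7)]
```

The bar hasn't moved: the real tips sit about 18 mm behind the nominal TCP, which fits the grasps, so they passed over the bar. Going back for a deeper hook.

Request:
{"api": "drive_tool", "payload": {"deltas": [[[0,0,-4.5],[0,0,0]],[[0,0,-4.5],[0,0,0]],[[2.5,0,0],[0,0,0]],[[3,0,0],[0,0,0]],[[3,0,0],[0,0,0]],[[0,0,0],[0,0,0]],[[0,0,4.5],[0,0,0]],[[0,0,4.5],[0,0,0]],[[0,0,1],[0,0,0]],[[0,0,0],[0,0,0]]]}}

```text
clock: 33.3
position: [650.5, 68.6, 158.5]
ee_rot: [0.911, -0.413, -0.003, 0.007]
contact_force: [0.5, -0.4, 2.1]
gripper_width: 0.0
grasp_force: 0.0
```

Request:
{"api": "drive_tool", "payload": {"deltas": [[[-1,0,0],[0,0,0]],[[-1,0,0],[0,0,0]],[[-1,0,0],[0,0,0]],[[0,0,0],[0,0,0]]]}}

```text
clock: 33.7
position: [631.1, 93.1, 161.6]
ee_rot: [0.911, -0.412, -0.001, 0.005]
contact_force: [-0.9, -0.5, 0.2]
gripper_width: -0.2
grasp_force: 0.0
```

```bash
python3 - <<'E'
from h import *
rk();bar()
E
```

```text
tcp rack 94.6480300113363 3.934646875701098 161.6430109189254 F rack -0.22811932984969058 -0.9852430138692334 0.21067608975602498 j [ 0.4   0.43  0.    0.01 -1.15  0.32]
side [132.33 136.11 126.06] [(10.0, 1.55), (12.0, 1.6), (29.0, 1.65), (40.0, 1.45), (42.0, 1.5)]
top [153.83 116.83  80.  ] [(43.0, 1.85), (51.0, 1.75), (55.0, 1.7), (56.0, 1.65), (59.0, 1.8)]
```

Not yet touching; continue slowly.

Request:
{"api": "drive_tool", "payload": {"deltas": [[[-0.8,0,0],[0,0,0]],[[-0.8,0,0],[0,0,0]],[[0,0,0],[0,0,0]]]}}

```text
clock: 34.1
position: [620.5, 104.2, 160.1]
ee_rot: [0.911, -0.413, -0.002, 0.005]
contact_force: [0.5, 0.2, 0.7]
gripper_width: 0.4
grasp_force: 0.3
```

```bash
python3 - <<'E'
from h import *
rk();bar()
E
```

```text
tcp rack 79.3246268487648 3.3854315365511667 160.0659295213992 F rack 0.20594916556098736 0.5343383298848963 0.6628896516769246 j [ 0.43  0.42 -0.02  0.   -1.14  0.29]
side [132.33 136.11 126.06] [(12.0, 1.45), (24.0, 1.4), (32.0, 1.5), (52.0, 1.55), (63.0, 1.6)]
top [153.83 116.83  80.  ] [(41.0, 1.85), (46.0, 1.55), (49.0, 1.65), (50.0, 1.75), (51.0, 1.7)]
```

Request:
{"api": "drive_tool", "payload": {"deltas": [[[-1,0,0.2],[0,0,0]],[[-1,0,0.3],[0,0,0]],[[-1,0,0.4],[0,0,0]],[[-1,0,0.5],[0,0,0]],[[-1,0,0.6],[0,0,0]],[[-1,0,0.8],[0,0,0]],[[-1,0,0.9],[0,0,0]],[[0,0,0],[0,0,0]]]}}

```text
clock: 35.0
position: [572.1, 156.5, 120.3]
ee_rot: [0.911, -0.413, -0.004, 0.007]
contact_force: [-0.6, -0.5, -0.5]
gripper_width: -0.5
grasp_force: 0.0
```

```bash
python3 - <<'E'
from h import *
rk();bar()
E
```

```text
tcp rack 8.144106800627451 1.7669253492827584 120.34861004383515 F rack -0.025981677167927097 -0.8354849633631302 -0.47833681923249394 j [ 0.54  0.4  -0.16  0.   -1.03  0.18]
side [132.33 136.11 126.06] [(15.0, 0.7), (63.0, 1.4), (66.0, 1.45), (67.0, 0.65), (69.0, 1.5)]
top [153.83 116.83  80.  ] [(37.0, 1.75), (37.0, 1.8), (37.0, 1.85), (38.0, 1.7), (41.0, 1.65)]
```

Request:
{"api": "drive_tool", "payload": {"deltas": [[[2,0,0],[0,0,0]],[[0.5,0,-2],[0,0,0]],[[0,0,-3],[0,0,0]],[[-2,0,0],[0,0,0]],[[-2.4,0,0],[0,0,0]],[[0,0,0],[0,0,0]],[[0,0,1],[0,0,0]],[[-0.2,0,1],[0,0,0]],[[-0.4,0,0.9],[0,0,0]],[[-0.5,0,1],[0,0,0]],[[0,0,0],[0,0,0]]]}}

```text
clock: 36.2
position: [553.3, 178.1, 131.3]
ee_rot: [0.911, -0.413, -0.003, 0.007]
contact_force: [-0.8, 0.4, 0.1]
gripper_width: 0.0
grasp_force: 0.0
```

```bash
python3 - <<'E'
from h import *
rk();bar()
E
```

```text
tcp rack -20.514478740476896 2.0221307274634874 131.34215720249432 F rack -0.787830485434988 -0.3448929499933107 0.06916312949146383 j [ 0.59  0.37 -0.18  0.   -1.04  0.13]
side [132.33 136.11 126.06] [(15.0, 0.7), (64.0, 1.4), (67.0, 0.65), (69.0, 1.45), (70.0, 1.35)]
top [153.83 116.83  80.  ] [(36.0, 1.5), (36.0, 1.55), (36.0, 1.6), (36.0, 1.7), (36.0, 1.75)]
```

Request:
{"api": "drive_tool", "payload": {"deltas": [[[0,0,-4],[0,0,0]],[[1.7,0,0],[0,0,0]],[[0,0,0],[0,0,0]],[[0,0,1.5],[0,0,0]],[[0,0,1.2],[0,0,0]],[[-0.7,0,0.9],[0,0,0]],[[-0.6,0,1.0],[0,0,0]],[[0,0,0],[0,0,0]]]}}

```text
clock: 37.1
position: [555.7, 175.7, 125.8]
ee_rot: [0.911, -0.413, -0.003, 0.007]
contact_force: [0.4, -0.1, -0.6]
gripper_width: -0.3
grasp_force: 0.0
```

```bash
python3 - <<'E'
from h import *
rk();bar()
E
```

```text
tcp rack -17.1720685278014 2.2279048977123095 125.84056994175951 F rack 0.316454056393934 0.2764974618384526 -0.5803025723445399 j [ 0.59  0.38 -0.18  0.   -1.03  0.13]
side [132.33 136.11 126.06] [(15.0, 0.7), (65.0, 1.4), (66.0, 0.65), (69.0, 1.45), (71.0, 1.35)]
top [153.83 116.83  80.  ] [(36.0, 1.6), (36.0, 1.65), (36.0, 1.7), (36.0, 1.8), (36.0, 1.85)]
```

```bash
python3 - <<'E'
from h import *
T=get_image("top");S=get_image("side")
a=T["img"][90:215,215:340];b=S["img"][120:245,175:325]
s=arm.read_state();print("tcp px side",(proj(S,s["position"])-[175,120])*np.array([480/150,400/125])+[320,0],"top",(proj(T,s["position"])-[215,90])*320/125)
cv2.imwrite("pics/k.png",np.hstack([cv2.resize(a,(320,400),interpolation=2),cv2.resize(b,(480,400),interpolation=2)])[:,:,::-1])
E
```

```text
tcp px side [610.8  242.97] top [139.77 193.25]
```

View pics/k.png

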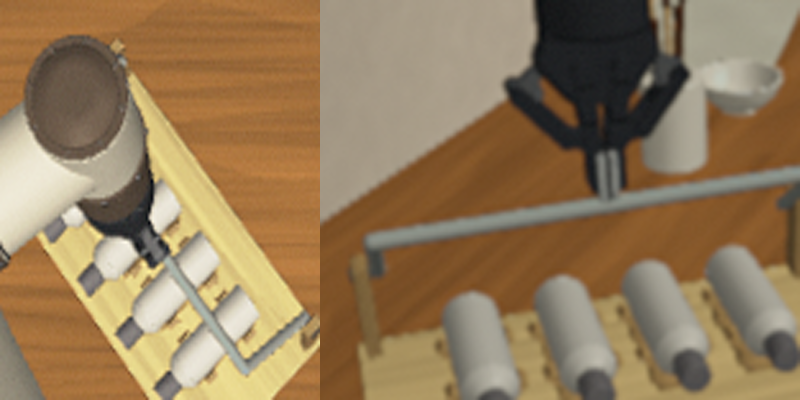

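The fingertips are only now just above the bar (side crop (605,195), bar at (610,195)): the real tip is about 36 mm above the reported TCP. The four bottles lie in their cradles with caps the same way. I'll centre over the bar and press along its arc.

Request:
{"api": "drive_tool", "payload": {"deltas": [[[0,0,-1],[0,0,0]],[[1.2,0,0],[0,0,0]],[[0,0,1],[0,0,0]],[[-0.5,0,0.9],[0,0,0]],[[-0.5,0,1],[0,0,0]],[[0,0,0],[0,0,0]]]}}

```text
clock: 37.9
position: [556.9, 173.8, 106.6]
ee_rot: [0.911, -0.413, -0.003, 0.007]
contact_force: [-0.3, 0.7, -0.1]
gripper_width: -0.2
grasp_force: 0.0
```

```bash
python3 - <<'E'
from h import *
rk();bar()
E
```

```text
tcp rack -14.943612187299856 1.868349580792418 106.63417946509804 F rack -0.6924125922285871 0.24536261056872355 -0.11274752840329105 j [ 0.58  0.4  -0.2   0.   -0.99  0.14]
side [132.33 136.11 126.06] [(12.0, 0.55), (34.0, 0.5), (65.0, 1.4), (71.0, 1.5), (72.0, 1.35)]
top [153.83 116.83  80.  ] [(36.0, 1.5), (36.0, 1.6), (36.0, 1.65), (36.0, 1.7), (36.0, 1.75)]
```

Request:
{"api": "drive_tool", "payload": {"deltas": [[[-0.3,0,0.8],[0,0,0]],[[-0.3,0,0.8],[0,0,0]],[[-0.3,0,0.9],[0,0,0]],[[-0.2,0,0.9],[0,0,0]],[[-0.1,0,0.8],[0,0,0]],[[0,0,0],[0,0,0]]]}}

```text
clock: 38.6
position: [549.1, 181.8, 64.8]
ee_rot: [0.911, -0.413, -0.003, 0.007]
contact_force: [-0.5, -0.1, 0.2]
gripper_width: 0.1
grasp_force: 0.0
```

```bash
python3 - <<'E'
from h import *
rk();bar()
E
```

```text
tcp rack -26.061261998678532 1.280931421562956 64.84206236351034 F rack -0.20328473140726377 -0.43637444636996003 0.19059870085684472 j [ 0.6   0.43 -0.26  0.   -0.89  0.12]
side [132.33 136.11 126.06] [(15.0, 0.15), (31.0, 0.1), (61.0, 0.05), (65.0, 1.4), (68.0, 1.45)]
top [153.83 116.83  80.  ] [(36.0, 1.5), (36.0, 1.55), (36.0, 1.6), (36.0, 1.65), (36.0, 1.7)]
```

Request:
{"api": "drive_tool", "payload": {"deltas": [[[-0.1,0,0.6],[0,0,0]],[[-0.1,0,0.4],[0,0,0]],[[0,0,0],[0,0,0]],[[0,0,0],[0,0,0]]]}}

```text
clock: 39.1
position: [548.6, 183.8, 56.5]
ee_rot: [0.911, -0.413, -0.002, 0.006]
contact_force: [-0.3, 1.1, -0.1]
gripper_width: 0.1
grasp_force: 0.0
```

Request:
{"api": "drive_tool", "payload": {"deltas": [[[0,0,0.3],[0,0,0]],[[0,0,0],[0,0,0]],[[0,0,0],[0,0,0]]]}}

```text
clock: 39.4
position: [548.8, 183.8, 53.6]
ee_rot: [0.911, -0.413, -0.002, 0.006]
contact_force: [-0.9, -0.0, -0.1]
gripper_width: 0.1
grasp_force: 0.0
```

Request:
{"api": "drive_tool", "payload": {"deltas": [[[0,0,0.2],[0,0,0]],[[0,0,0],[0,0,0]],[[0,0,0],[0,0,0]]]}}

```text
clock: 39.7
position: [548.8, 183.8, 51.6]
ee_rot: [0.911, -0.413, -0.002, 0.006]
contact_force: [0.2, -0.3, -0.5]
gripper_width: -0.0
grasp_force: 0.0
```

```bash
python3 - <<'E'
from h import *
rk();bar()
E
```

```text
tcp rack -27.775144057697688 2.4222313224799077 51.63189541588514 F rack 0.3058038308868764 -0.05415055296144171 -0.514397326012985 j [ 0.6   0.45 -0.28  0.   -0.85  0.11]
side [132.33 136.11 126.06] [(13.0, 0.05), (14.0, 0.0), (53.0, -0.05), (65.0, 1.4), (67.0, 0.1)]
top [153.83 116.83  80.  ] [(36.0, 1.5), (36.0, 1.6), (36.0, 1.7), (36.0, 1.75), (36.0, 1.8)]
```

Request:
{"api": "drive_tool", "payload": {"deltas": [[[0,0,0.2],[0,0,0]],[[0,0,0],[0,0,0]]]}}

```text
clock: 40.0
position: [548.9, 183.9, 49.6]
ee_rot: [0.911, -0.413, -0.002, 0.006]
contact_force: [0.7, 0.1, 0.2]
gripper_width: -0.4
grasp_force: 0.1
```

Request:
{"api": "drive_tool", "payload": {"deltas": [[[0,0,0.2],[0,0,0]],[[0,0,0],[0,0,0]]]}}

```text
clock: 40.2
position: [549.0, 183.9, 48.7]
ee_rot: [0.911, -0.413, -0.002, 0.006]
contact_force: [-2.0, -0.4, 4.9]
gripper_width: -0.0
grasp_force: 2.7
```

Request:
{"api": "drive_tool", "payload": {"deltas": [[[0,0,0.2],[0,0,0]],[[0,0,0],[0,0,0]]]}}

```text
clock: 40.4
position: [549.2, 184.0, 48.4]
ee_rot: [0.911, -0.413, -0.001, 0.006]
contact_force: [-5.4, 0.4, 13.3]
gripper_width: 0.1
grasp_force: 7.0
```

Stop reached: force builds to 13 N with no further travel. Lift clear and check.

Request:
{"api": "drive_tool", "payload": {"deltas": [[[0,0,-1],[0,0,0]],[[0,0,-3],[0,0,0]],[[0,0,-4.5],[0,0,0]],[[0,0,-4.5],[0,0,0]],[[0,0,-4.5],[0,0,0]],[[-4,0,0],[0,0,0]],[[-4,0,0],[0,0,0]],[[-4,0,0],[0,0,0]],[[0,0,0],[0,0,0]],[[0,0,0],[0,0,0]]]}}

```text
clock: 41.4
position: [470.8, 276.2, 220.7]
ee_rot: [0.911, -0.412, -0.002, 0.006]
contact_force: [0.2, -0.8, -0.8]
gripper_width: -0.1
grasp_force: 0.0
```

```bash
python3 - <<'E'
from h import *
rk();bar();caps(get_image("side"),(-104,-34,36,106));topy((-8,5,17,29))
S=get_image("side");A=cv2.imread("pics/side0.png")[:,:,::-1]
# bystanders unchanged?
for n,(x0,y0,x1,y1) in dict(pot=(272,108,318,180),brush=(265,288,310,380),purple=(385,295,450,360),yellow=(372,175,424,210)).items():
    print(n,np.abs(S["img"][y0:y1,x0:x1].astype(int)-A[y0:y1,x0:x1]).mean())
E
```

```text
tcp rack -148.70122425379233 5.209431276654968 220.72999504063256 F rack 0.7248242205432373 -0.31322719524899273 -0.8241210694165813 j [ 0.83  0.24 -0.13 -0.   -1.21 -0.11]
side [132.33 136.11 126.06] [(9.0, 0.0), (28.0, 0.05), (34.0, -0.05), (65.0, 1.4), (66.0, -0.1)]
top [153.83 116.83  80.  ] [(36.0, 1.5), (36.0, 1.6), (36.0, 1.8), (37.0, 1.55), (37.0, 1.7)]
y -104 expected [320.72 232.17] blobs [(array([318.56, 229.21]), array([ 13,  12, 105], dtype=int32))]
y -34 expected [291.99 238.19] blobs [(array([290.31, 235.22]), array([ 13,  12, 108], dtype=int32))]
y 36 expected [261.8  244.51] blobs [(array([260.58, 241.56]), array([ 13,  13, 115], dtype=int32))]
y 106 expected [230.04 251.17] blobs [(array([229.18, 248.12]), array([ 13,  14, 130], dtype=int32))]
body x -66.40172855595543 91.23444086700053 y [64.51 65.65 64.52 65.27]
pot 39.8509460547504
brush 4.33365539452496
purple 4.056489151873767
yellow 3.9620879120879122
```

Bar at 0, and the bottles are unchanged. The pot region is probably hidden behind the arm in the side view, so I'll check it from the top and hand in if it's fine.

```bash
python3 - <<'E'
from h import *
T=get_image("top");A=cv2.imread("pics/top0.png")[:,:,::-1]; ok=True
for n,(x0,y0,x1,y1) in dict(pot=(380,98,415,145),bowl=(425,112,465,152),brush=(160,210,232,245)).items():
    d=np.abs(T["img"][y0:y1,x0:x1].astype(int)-A[y0:y1,x0:x1]).mean(); print(n,d); ok&=d<8
if ok: print(arm.job_done())
E
```

```text
pot 1.9947315096251266
bowl 1.7025
brush 5.037037037037037
the job is handed in; nothing more can be done
None
```

The job is handed in: both standing bottles lie in the two empty cradles with their caps the same way as the others. The keeper bar is down on its stop, and images show the bottles already in the rack and the bystanders unmoved; it took about 42 s of the 72 s allowed.

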